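Fit the charged battery pack into the particle counter

TASK

Take the long battery pack out of the desk charger by its nose half, lay it down gently, flat on the rubber mat with its label up, and let go. Then take it again by its ribbed tail end, where the bay leaves room for fingers, slip its tongue at a tilt under the metal lip of the counter's battery bay, lower the tail until the pack lies fully home and flat, let go, and slide the latch fully forward over its tail. Leave the short pack charging and do not push the loose things on the bench about.

Things in the scene. Friction and masses are not known exactly. Their poses are not given: they have to be found in the camera images.
- pack_mid (a point): Centre of the long battery pack, the thing to fit: pale grey block 150 long (x), 56 wide (y), 30 high (z), about 0.35 kg. x points from its ribbed tail end to the nose, z out of the labelled top. The last 16 mm at the nose are a tongue, 50 wide and only the lower 22 mm high; the rest is a plain full block. Starts leaning, nose up, in one well of the charger. Grip it across y.
- tongue_end (a point): Middle of the upper edge of the tongue's front end: 75 mm along x and 7 mm up z from pack_mid. Axes as pack_mid.
- charger: Black twin desk charger, base 175 x 200, fixed, origin about under its centre. Packs lean in two wells 100 mm apart along y, label to the robot's side, their x rising at 35 degrees above the charger's +x. A well's walls hide the lowest 38 mm of a pack all round (2 mm play): draw it out 50 mm along its x. The backrest ends 85 mm from the pack's tail; above that both sides are free.
- bay_seat (a point): Where pack_mid lies with the pack home in the battery bay, the pack's axes then along this frame's (x to the lip, z up). The counter is a fixed black box 250 x 184 x 84 high. Bay: a pocket in its top, 156 long (x), 60 wide, 30 deep: floor 15 mm below this point, wall tops 15 mm above it (level with the seated pack's top), tail wall (top edge bevelled 6 mm) at x = -78, nose wall at x = +78 mm.
- scoops (a point): Middle of the bay's tail part on the floor of the bay, at x = -47, z = -15 mm in the bay_seat frame. Here the pocket opens into finger scoops on both sides: 62 mm long from the tail wall, 36 mm wide each, 10 mm deeper than the bay floor. Farther towards the lip there is no room for fingers beside the pack. Axes as bay_seat.
- lip_edge (a point): Middle of the lower front edge of the metal lip plate that overhangs the nose end of the bay by 16 mm (72 wide along y, 6.5 thick). Its underside is 25 mm above the bay floor (the tongue is 22 high). This point is at x = +62, z = +10 mm in the bay_seat frame. Axes as bay_seat.
- latch_tab (a point): Centre of the upright thumb tab of the sliding latch on the counter's top, behind the bay's tail wall: 8 thick (x), 32 wide (y), 18 high. The tab's top is 24 mm above the counter's top. Its flat plate slides along x between two guides 9 mm high (y = 18 to 25 mm either side). Push the tab forward (+x) from behind; the counter's top reaches 17 mm behind the tab. Axes as bay_seat.
- latch (a joint): Travel of the latch in m: 0 fully back, 0.022 fully forward, where its front edge lies 8 to 14 mm over the pack's tail. It starts somewhere between 0 and 0.004, clear of the bay. Friction about 2 N; it stays where it is left. It cannot pass a pack whose tail stands up more than 2 mm.
- mat: Rubber mat, 260 (x) x 210 (y) x 3 mm thick, fixed on the bench. Origin at the centre of its underside. A screwdriver lies across its far (+x) end.
- short_mid (a point): Centre of the short battery pack (95 x 56 x 30, no tongue) that leans in the other well of the charger. It must stay there.
- screwdriver: Screwdriver, 150 mm, with a handle about 25 thick, lying on the far part of the mat, along y of the mat, about 105 mm from the mat's centre. Not to be moved.
- bottle_a: Amber sample bottle, 54 diameter, 115 high, standing beyond the mat. Origin under its centre. Not to be moved.
- bottle_b: A second such bottle, also beyond the mat. Not to be moved.
- dish: Flat round glass dish, 94 diameter, 17 high, beyond the mat. Not to be moved.
There are look-alikes about, which are no part of the job. Leave any blue look-alike of the part that bears pack_mid alone.

How it is judged:
By the outcome, as a careful person would: the job done as asked, in the order asked, and still so for the second after the job is handed in, with the robot touching nothing.
It also fails if it takes over 64 s, if anything falls off the work surface, if the arm or the gripper's body presses on something with over 40 N, if the wrist force passes 120 N, or if a joint passes its speed limit or range.

ROBOT

A 6-joint arm with a two-finger parallel gripper is mounted at the origin on the work surface. World frame = base frame: x ahead of the robot, y to its left, z up, the work surface at z = 0. Lengths are in m, angles in rad, forces in N, time in s.
With the tool pointing down it reaches from about 0.25 to 0.8 m from the base axis. Payload 8.5 kg.
Tool frame: the origin (TCP) lies at the very end of the fingers, on their centre line; the grasp point (between the pads) lies 19 mm behind it; z points along the fingers, y is the line along which they close (so a half turn about z gives the same grasp; the last joint's range is limited). The gripper opens to 85 mm and grips with 20 to 120 N. Pads are 22 mm wide; open, the fingers measure 114 mm over their backs; the gripper's body (76 mm by 85 mm) begins 54 mm behind the grasp point. The pads swing forward as they close: fully open they stand 13 mm farther back than shut.
Start: joints at [-1.229, 0.238, -0.013, 1.319, 0, 1.571], TCP at [0.176, -0.495, 0.197] pointing down, gripper open.
Joint ranges: [-2.66, 2.66], [-1.03, 1.9], [-1.14, 1.46], [-1.82, 2.27], [-1.45, 1.34], [-3.14, 3.14]. Speed limits (rad/s): [2.22, 2.22, 2.79, 3.14, 3.14, 3.14].

INTERFACE

Orientations are given as a unit quaternion [w, x, y, z].
In Python, from workcell import r gives the robot as it stands.
- The arm moves only by the shell command python3 -m inch 'ROWS' [OPENING] [FORCE]. ROWS is a JSON object of lists of equal length, an entry for each row: "linear": the shift along the tool's x, y, z in units of 0.75 m (1.0 is 0.75 m), a list of three; "twist": the turn, a rotation vector about the tool's x, y, z in units of pi/2 rad (1.0 is pi/2 rad), a list of three. A call has 1 to 12 rows; each row shifts and turns the commanded pose from where the row before left it, along the tool's axes as they then stand; what a row does not reach is not made up. A row lasts 1/8 s, in which the tool goes at most 62.5 mm and 10.7 degrees, less where a joint would pass 70% of its speed; a pose out of reach is approached as far as the arm can. A call with a number of a shift or a turn outside -1 to 1 is refused whole. A call with a gripper value outside its range is refused whole. OPENING is the opening, from -1 (shut) to 1 (fully open), so that 0 is half open, set as the call begins (- or left out, the last holds). The fingers move at their own pace and stop on an object; FORCE is the grip in N (left out, the last holds). Time passes only in rows, so rows that do not move let the fingers close. It gives the time, the measured TCP pose, the force, the opening and the grip force at its end, in the units of the state.
- r.observe(): the state, without advancing time (a new reading comes with each control period).
- r.camera(name): name is "scene" or "top" or "wrist"; returns the picture (384x512x3 uint8, blue, green, red); there is no depth.
- r.camera_model(name): a dict with "fx", "fy", "cx", "cy" (pixels), "dist_coeffs" ([k1, k2, p1, p2, k3] as OpenCV has them; the pictures are not rectified), "T" (4x4, takes a point from camera to world coordinates). Camera axes: x right, y down, z forward; pixel columns grow to the right and rows downward; lengths in m; the calibration is good to about 2 mm. A picture is of the moment at which its call begins: read the wrist's pose just before it. camera_model takes no time and is no camera call; for the wrist camera it gives the pose at the moment of the call.
- r.hand_in(): hands the job in; it is judged then, once.
The state is a dict: "time": time; "joints": joint angles; "joint_velocities": joint speeds; "tau": joint torques, N m; "position": TCP position; "orientation": TCP orientation; "force": force on the tool from outside, world axes, zero at the start; "ft_torque": the same for the moment, N m; "gripper_width": finger opening in m; "grip_force": force on a finger pad.
Only numpy, scipy, OpenCV 4.12 (cv2) and the standard library are available. Lean on these libraries where they do the work, as an engineer would, in place of code of your own. Each camera call takes 0.05 s, during which the arm holds its last target. There are 200 camera calls.

## Working session

There is one attempt and no reset: what is moved stays moved. The work goes in short steps, Python scripts to look and compute and a shell command to move; the robot and the scene stay as the last step left them, time stands still between calls to the robot, and variables do not carry over. Pictures are saved under pics/ and viewed, at most 10 in all, crops included, and the job is handed in when it is done.

```bash
mkdir -p pics; ls
python3 - <<'E'
from workcell import r
import cv2,numpy as np
for n in("scene","top"):
    cv2.imwrite(f"pics/{n}0.png",cv2.resize(r.camera(n),(800,600),interpolation=cv2.INTER_CUBIC))
    m=r.camera_model(n);print(n,m["fx"],m["cx"],m["cy"],m["dist_coeffs"],np.round(m["T"],3).tolist())
o=r.observe();print(o["time"],o["position"],o["orientation"],o["gripper_width"])
E
```

```text
pics
scene 420.6145796312881 253.40645952689275 191.28243567281976 [-0.07040281  0.          0.          0.          0.        ] [[-0.667, 0.434, -0.605, 1.376], [0.744, 0.416, -0.523, 0.573], [0.025, -0.799, -0.601, 0.881], [0.0, 0.0, 0.0, 1.0]]
top 455.9820294430324 258.3899576976611 194.2956967279719 [-0.08928052  0.          0.          0.          0.        ] [[-0.002, -0.987, 0.161, 0.325], [-1.0, 0.002, 0.001, -0.114], [-0.001, -0.161, -0.987, 1.719], [0.0, 0.0, 0.0, 1.0]]
0.1 [ 0.17584882 -0.49424941  0.19664841] [-6.26387577e-04  9.85429471e-01  1.70083368e-01 -1.13833530e-04] 0.08521712769664973
```

View pics/scene0.png

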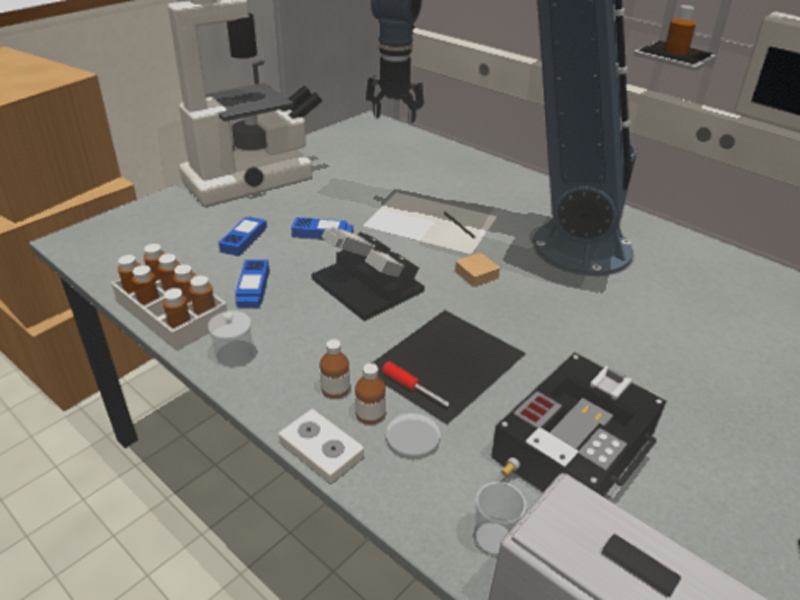

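View pics/top0.png

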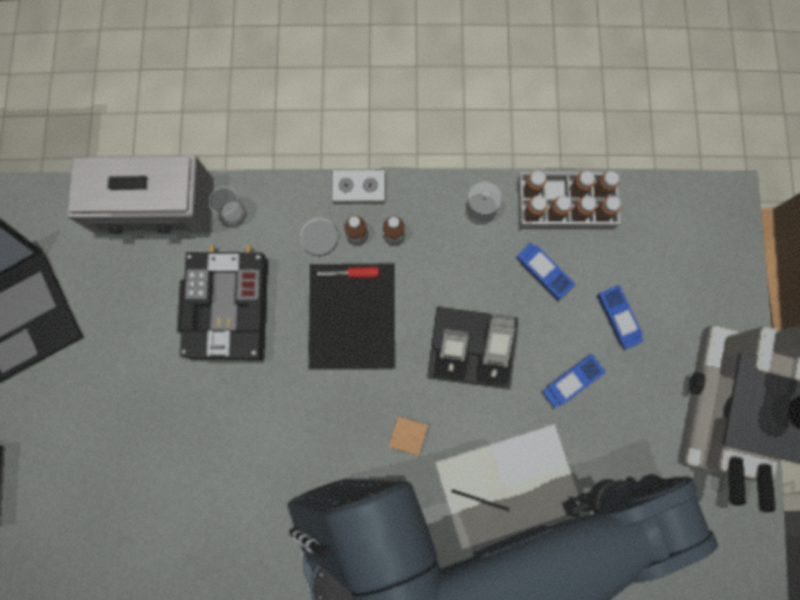

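The scene shows the charger at (368,275), mat at (447,363), counter at (580,420). In the top view: charger (473,347), with the short pack at (454,346) and the long pack at (499,340); three blue look-alikes at (545,270), (620,317), (574,381), to be left alone. The grey long pack in the right well matches the description. I'll confirm with an enlarged crop.

Run:
```python
from workcell import r
import cv2,numpy as np
t=sum(r.camera("top").astype(float) for _ in range(4))/4
s=r.camera("scene").astype(float)
a=t[150:250,100:340]; b=s[130:210,190:280]; c=s[220:320,310:430]
up=lambda i,w,h:cv2.resize(np.clip(i*1.3,0,255).astype(np.uint8),(w,h),interpolation=cv2.INTER_CUBIC)
A=up(a,800,333); B=np.hstack([up(b,300,267),up(c,320,267),np.zeros((267,180,3),np.uint8)])
cv2.imwrite("pics/crop1.png",np.vstack([A,B]))
```

```text
(no output)
```

View pics/crop1.png

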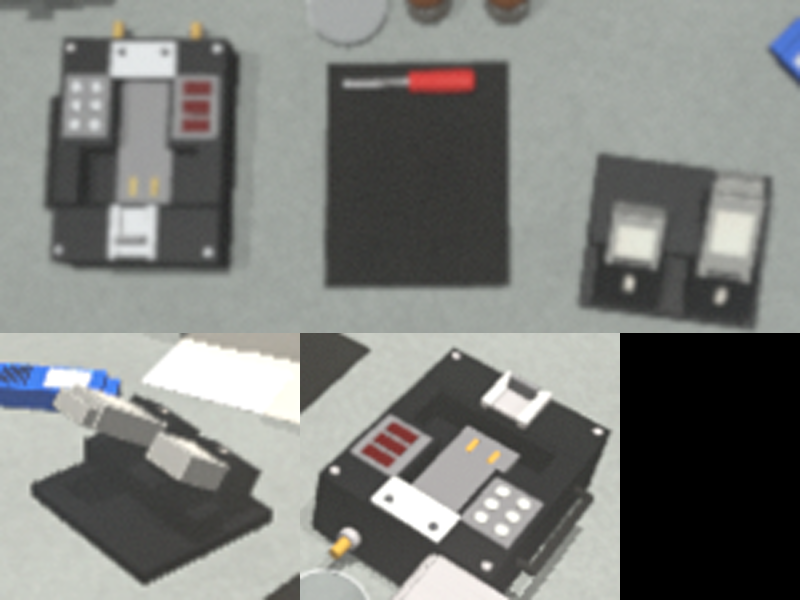

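The crop confirms it. The long pale-grey pack, with its tongue at (740,175), sits in the right well; the short one is at (637,240) in the left well. Bay: lip at (143,58), grey floor at (145,150), latch at (132,232). Next, a coarse pose fit.

```bash
cat > h.py <<'E'
import numpy as np,cv2
from scipy.optimize import least_squares
from scipy.spatial.transform import Rotation as R
def ray(m,p):
    K=np.array([[m["fx"],0,m["cx"]],[0,m["fy"],m["cy"]],[0,0,1]])
    q=cv2.undistortPoints(np.array(p,float).reshape(-1,1,2),K,np.array(m["dist_coeffs"])).reshape(-1,2)
    T=np.array(m["T"]);return T[:3,3],np.c_[q,np.ones(len(q))]@T[:3,:3].T
def onz(m,p,z):
    o,d=ray(m,p);return o+d*((z-o[2])/d[:,2])[:,None]
def proj(m,X):
    K=np.array([[m["fx"],0,m["cx"]],[0,m["fy"],m["cy"]],[0,0,1]]);T=np.linalg.inv(np.array(m["T"]))
    return cv2.projectPoints(np.array(X,float).reshape(-1,1,3),cv2.Rodrigues(T[:3,:3])[0],T[:3,3],K,np.array(m["dist_coeffs"]))[0].reshape(-1,2)
def fit(views,x0,pitch=0,z=None,fitpitch=False):
    # views: list of (model, local points m, pixels); unknown x,y,yaw,(z),(pitch)
    def pose(v):
        Rm=R.from_euler("ZY",[v[2],-(v[4] if fitpitch else pitch)]).as_matrix()
        return Rm,np.array([v[0],v[1],v[3] if z is None else z])
    def f(v):
        Rm,t=pose(v)
        e=[(proj(m,np.array(P)@Rm.T+t)-np.array(p)).ravel() for m,P,p in views]
        if not fitpitch: e.append([(v[4]-pitch)])
        return np.concatenate(e)
    s=least_squares(f,list(x0)+[pitch],loss="soft_l1");return s.x,np.sqrt(np.mean(s.fun**2)),s.fun
E
python3 - <<'E'
from workcell import r
from h import *
m=r.camera_model("top");s=r.camera_model("scene")
px=lambda L:[((u+.5)/3.333-.5+100,(v+.5)/3.33-.5+150) for u,v in L]
ps=lambda L:[((u+.5)/3.333-.5+190,(v-333+.5)/3.333-.5+130) for u,v in L]
L=np.array([[62,36,16.5],[62,-36,16.5],[78,36,16.5],[78,-36,16.5],[0,30,-15],[0,-30,-15]])/1e3
x,e,f=fit([(m,L[:2],px([(110,75),(176,75)]))],[.4,.35,0,.069],z=.069);print("bay",x,e)
print("floor sides/tailwall",onz(m,px([(118,140),(172,140)]),.054),onz(m,px([(145,204)]),.084))
print("latch tab top/plate corners",onz(m,px([(132,240)]),.1),onz(m,px([(108,258),(157,258)]),.09))
print("mat",onz(m,px([(327,64),(509,63),(510,286),(326,287)]),.003))
P=np.array([[-37,28,15],[-37,-28,15],[75,25,7],[75,-25,7]])/1e3
x,e,f=fit([(m,P,px([(697,275),(746,284),(717,172),(766,178)]))],[.35,-.2,0,.1],pitch=np.radians(35));print("pack",x,e,f.round(1))
print("charger",onz(m,px([(600,155),(772,178),(755,327),(580,305)]),.012))
E
```

```text
bay [ 0.6125468   0.31356205 -0.00319483  0.069       0.        ] 0.15205434202583173
floor sides/tailwall [[0.60706299 0.34685403 0.054     ]
 [0.60692662 0.28577731 0.054     ]] [[0.53109047 0.30580408 0.084     ]]
latch tab top/plate corners [[0.49001357 0.31441142 0.1       ]] [[0.47144175 0.34262326 0.09      ]
 [0.47152411 0.28900136 0.09      ]]
mat [[ 0.70441954  0.12063398  0.003     ]
 [ 0.70502065 -0.08992002  0.003     ]
 [ 0.44757753 -0.09111883  0.003     ]
 [ 0.44659051  0.1168138   0.003     ]]
pack [ 0.47857218 -0.31077105 -0.14743228  0.21207289  0.61086524] 0.5270271986246362 [-0.9 -0.1  1.  -0.4 -0.3  0.1  0.3  0.5  0. ]
charger [[ 0.59571588 -0.1935746   0.012     ]
 [ 0.56882103 -0.38901318  0.012     ]
 [ 0.40015102 -0.36556807  0.012     ]
 [ 0.42546944 -0.16965149  0.012     ]]
```

```bash
cat >> h.py <<'E'
def tool(yaw,pitch=0):
    # tool x along heading yaw and z down at pitch 0; pitch>0: tool x rises (pack nose up), tool z=-pack z
    return R.from_euler("ZY",[yaw,-pitch])*R.from_euler("x",np.pi)
def plan(o,p,Rt,rot=True,n=0):
    q=o["orientation"];R0=R.from_quat([q[1],q[2],q[3],q[0]])
    d=np.array(p)-o["position"];rv=(R0.inv()*Rt).as_rotvec()/(np.pi/2)
    l=R0.inv().apply(d)/.75
    print("lin",l.round(4),"rows>=",round(np.linalg.norm(l)/.0833,1),"twist",rv.round(4),"rows>=",round(np.linalg.norm(rv)/.1188,1))
    if n:
        for i in range(n):
            Ri=R0*R.from_rotvec(rv*np.pi/2*i/n);print(Ri.inv().apply(d/n).__truediv__(.75).round(4).tolist(),(rv/n).round(4).tolist())
E
python3 - <<'E'
from workcell import r
from h import *
o=r.observe();m=r.camera_model("wrist")
q=o["orientation"];R0=R.from_quat([q[1],q[2],q[3],q[0]])
T=np.array(m["T"]);print(R0.inv().apply(T[:3,3]-o["position"]),(R0.inv().as_matrix()@T[:3,:3]).round(3),m["fx"])
plan(o,[.42,-.31,.32],tool(-.136),n=6)
E
```

```text
[ 0.07622592 -0.00038371 -0.17608955] [[-0.001 -0.956 -0.294]
 [ 1.    -0.001 -0.001]
 [ 0.001 -0.294  0.956]] 287.54569238387154
lin [ 0.3891 -0.1227 -0.1639] rows>= 5.3 twist [-3.000e-04  1.000e-04  3.042e-01] rows>= 2.6
[0.0648, -0.0205, -0.0273] [-0.0, 0.0, 0.0507]
[0.063, -0.0255, -0.0273] [-0.0, 0.0, 0.0507]
[0.0608, -0.0305, -0.0273] [-0.0, 0.0, 0.0507]
[0.0582, -0.0352, -0.0273] [-0.0, 0.0, 0.0507]
[0.0552, -0.0397, -0.0273] [-0.0, 0.0, 0.0507]
[0.0518, -0.044, -0.0273] [-0.0, 0.0, 0.0507]
```

```bash
python3 -m inch '{"linear":[[0.03,-0.01,-0.03],[0.065,-0.022,-0.03],[0.065,-0.03,-0.03],[0.062,-0.035,-0.03],[0.058,-0.037,-0.02],[0.055,-0.04,-0.02],[0.045,-0.02,0],[0,0,0],[0,0,0]],"twist":[[0,0,0.05],[0,0,0.05],[0,0,0.05],[0,0,0.05],[0,0,0.05],[0,0,0.054],[0,0,0],[0,0,0],[0,0,0]]}' 1
python3 - <<'E'
from workcell import r
import cv2,pickle
m=r.camera_model("wrist");i=r.camera("wrist")
pickle.dump(m,open("m1.pkl","wb"));cv2.imwrite("pics/raw1.png",i)
cv2.imwrite("pics/w1.png",cv2.resize(i,(800,600),interpolation=cv2.INTER_CUBIC))
E
```

```text
time: 1.48
position: [0.4451, -0.3222, 0.3169]
orientation: [-0.0, 0.998, -0.068, -0.0]
force: [-0.1, -0.4, -0.9]
gripper_width: 0.0853
grip_force: 0.0
```

View pics/w1.png

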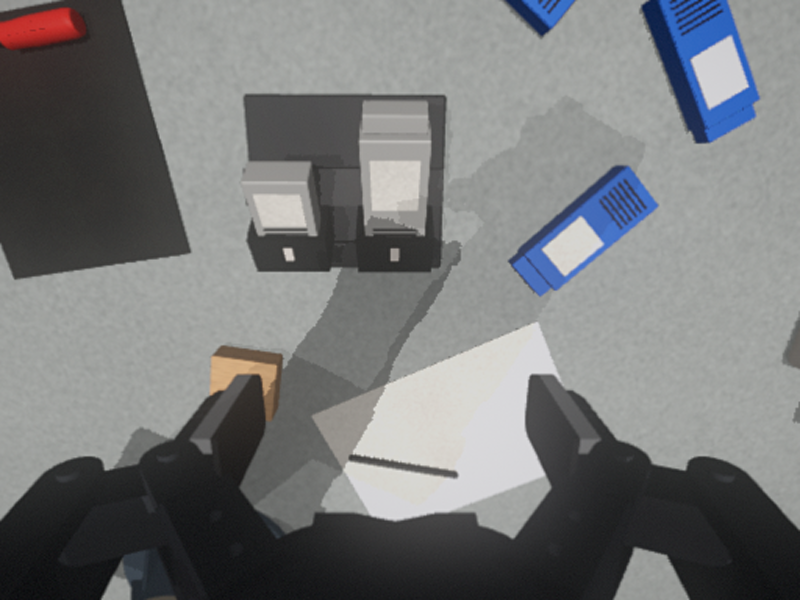

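The wrist view shows the long pack from (395,100) to (395,235), the short one at (280,200), and the charger base's far edge at y≈95. I'll enlarge it for the corners.

Run:
```python
import cv2
i=cv2.imread("pics/raw1.png")[55:180,150:290]
cv2.imwrite("pics/w1c.png",cv2.resize(cv2.convertScaleAbs(i,alpha=1.2),(672,600),interpolation=cv2.INTER_CUBIC))
```

```text
(no output)
```

View pics/w1c.png

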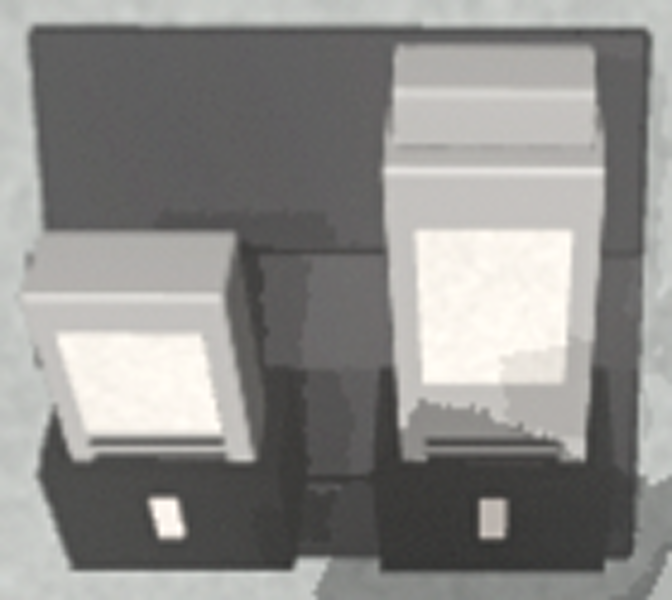

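Run:
```python
from workcell import r
from h import *
import pickle
m=pickle.load(open("m1.pkl","rb"))
px=lambda L:np.array([((u+.5)/4.8-.5+150,(v+.5)/4.8-.5+55) for u,v in L])
P=np.array([[75,25,-15],[75,-25,-15],[75,25,7],[75,-25,7],[59,28,15],[59,-28,15]])/1e3
p=px([(395,45),(592,45),(393,90),(595,93),(384,168),(604,170)])
Q=np.vstack([P,np.array([[-37,28,15],[-37,-28,15]])/1e3]);q=np.vstack([p,px([(402,460),(587,461)])])
for PP,pp in((P,p),(Q,q)):
    x,e,f=fit([(m,PP,pp)],[.47,-.32,-.13,.1],pitch=np.radians(35));print(x.round(4),e.round(2),f.round(2))
v=x;Rp=R.from_euler("ZY",[v[2],-np.radians(35)]);c=np.array([v[0],v[1],v[3]])
print("tail bottom",Rp.apply([-.075,0,-.015])+c)
print("base far edge",onz(m,px([(32,30),(650,32)]),.01))
o=r.observe()
for s in(.06,0):   # standoff along tool -z ; grip at pack x=+36, TCP 13 below mid
    t=c+Rp.apply([.036,0,-.011+s]);print(t.round(4));plan(o,t,tool(v[2],np.radians(35)),n=6 if s else 0)
```

```text
[ 0.4929 -0.3271 -0.1421  0.0802  0.6109] 0.2 [ 0.34 -0.02 -0.04  0.23 -0.14  0.29  0.07 -0.08 -0.37 -0.14  0.14 -0.28
  0.  ]
[ 0.4918 -0.3273 -0.1374  0.0914  0.6109] 0.68 [-0.29 -0.04  0.56  0.01 -0.77  0.58  0.77  0.   -0.98  0.64  0.95  0.28
 -0.38 -1.22  0.12 -1.37  0.  ]
tail bottom [ 0.43946039 -0.32004392  0.03610364]
base far edge [[ 0.59856186 -0.19089756  0.01      ]
 [ 0.57046113 -0.38884142  0.01      ]]
[ 0.4932 -0.3275  0.1522]
lin [ 0.065  -0.002   0.2198] rows>= 2.8 twist [-0.0004  0.3893  0.0007] rows>= 3.3
[0.0108, -0.0003, 0.0366] [-0.0001, 0.0649, 0.0001]
[0.0071, -0.0003, 0.0375] [-0.0001, 0.0649, 0.0001]
[0.0032, -0.0003, 0.0381] [-0.0001, 0.0649, 0.0001]
[-0.0007, -0.0003, 0.0382] [-0.0001, 0.0649, 0.0001]
[-0.0046, -0.0004, 0.0379] [-0.0001, 0.0649, 0.0001]
[-0.0084, -0.0004, 0.0373] [-0.0001, 0.0649, 0.0001]
[ 0.5273 -0.3322  0.103 ]
lin [ 0.111  -0.0019  0.2853] rows>= 3.7 twist [-0.0004  0.3893  0.0007] rows>= 3.3
```

```bash
python3 -m inch '{"linear":[[0.011,0,0.036],[0.007,0,0.037],[0.003,0,0.038],[-0.001,0,0.038],[-0.005,0,0.038],[-0.008,0,0.037],[0,0,0],[0,0,0]],"twist":[[0,0.065,0],[0,0.065,0],[0,0.065,0],[0,0.065,0],[0,0.065,0],[0,0.065,0],[0,0,0],[0,0,0]]}'
cat >> h.py <<'E'
def packgo(c,yaw,pitch,gx,gz,o,n=0):
    Rp=R.from_euler("ZY",[yaw,-pitch]);t=np.array(c)+Rp.apply([gx,0,gz]);print(t.round(4));plan(o,t,tool(yaw,pitch),n=n)
E
python3 - <<'E'
from workcell import r
from h import *
o=r.observe();print(o["position"])
for s in (.049,-.010):packgo([.4929,-.3271,.0802],-.1415,np.radians(35),.036,s,o)
E
```

```text
time: 2.52
position: [0.4939, -0.3304, 0.1557]
orientation: [0.021, 0.951, -0.065, 0.301]
force: [-0.3, 0.2, 0.7]
gripper_width: 0.0858
grip_force: 0.0
[ 0.49394939 -0.33039899  0.15574764]
[ 0.4943 -0.3273  0.141 ]
lin [-0.0114 -0.0042  0.016 ] rows>= 0.2 twist [-0.0008 -0.0013  0.003 ] rows>= 0.0
[ 0.5278 -0.3321  0.0927]
lin [-0.0116 -0.0041  0.0947] rows>= 1.1 twist [-0.0008 -0.0013  0.003 ] rows>= 0.0
```

```bash
python3 -m inch '{"linear":[[-0.0115,-0.004,0.016],[0,0,0.03],[0,0,0.03],[0,0,0.019],[0,0,0]],"twist":[[0,0,0.003],[0,0,0],[0,0,0],[0,0,0],[0,0,0]]}'
python3 -m inch '{"linear":[[0,0,0],[0,0,0],[0,0,0],[0,0,0],[0,0,0],[0,0,0]],"twist":[[0,0,0],[0,0,0],[0,0,0],[0,0,0],[0,0,0],[0,0,0]]}' -1 50
```

```text
time: 3.15
position: [0.5286, -0.3308, 0.0907]
orientation: [0.02, 0.951, -0.067, 0.301]
force: [0.3, -0.2, -0.1]
gripper_width: 0.0857
grip_force: 0.0
time: 3.9
position: [0.5279, -0.3312, 0.092]
orientation: [0.021, 0.951, -0.067, 0.302]
force: [-6.9, 0.3, 9.7]
gripper_width: 0.0003
grip_force: 6.6
```

The fingers shut on nothing: the pads passed over the pack's top. I'll open and look.

```bash
python3 -m inch '{"linear":[[0,0,0],[0,0,0],[0,0,0],[0,0,0],[0,0,0],[0,0,0]],"twist":[[0,0,0],[0,0,0],[0,0,0],[0,0,0],[0,0,0],[0,0,0]]}' 1
python3 - <<'E'
from workcell import r
from h import *
import pickle
m=r.camera_model("wrist");i=r.camera("wrist");o=r.observe();print(o["position"])
pickle.dump(m,open("m2.pkl","wb"));cv2.imwrite("pics/raw2.png",i)
cv2.imwrite("pics/w2.png",cv2.resize(i,(800,600),interpolation=cv2.INTER_CUBIC))
Rp=R.from_euler("ZY",[-.1415,-np.radians(35)]);P=np.array([[75,25,7],[75,-25,7],[59,28,15],[59,-28,15],[36,28,15],[36,-28,15]])/1e3
print((proj(m,Rp.apply(P)+[.4929,-.3271,.0802])*800/512).round(0).tolist())
E
```

```text
time: 4.65
position: [0.5275, -0.3302, 0.0901]
orientation: [0.02, 0.951, -0.067, 0.301]
force: [-0.8, 0.0, 0.4]
gripper_width: 0.0857
grip_force: 0.0
[ 0.52745486 -0.33024927  0.09006866]
[[332.0, 257.0], [472.0, 257.0], [322.0, 307.0], [482.0, 307.0], [325.0, 367.0], [478.0, 367.0]]
```

View pics/w2.png

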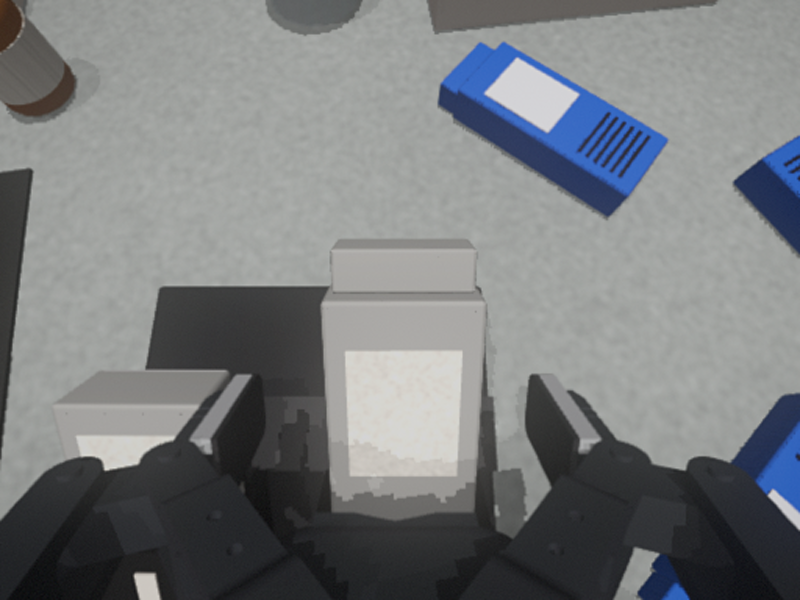

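Pack unmoved (tongue edge (332,250)–(475,249), shoulder (322,302)–(485,300)). I'll refit it and check how deep the fingertips really are.

Run:
```python
from workcell import r
from h import *
import pickle
m=pickle.load(open("m2.pkl","rb"));k=512/800
px=lambda L:np.array([((u+.5)*k-.5,(v+.5)*k-.5) for u,v in L])
P=np.array([[75,25,-15],[75,-25,-15],[75,25,7],[75,-25,7],[59,28,15],[59,-28,15]])/1e3
p=px([(337,240),(471,240),(332,250),(475,249),(322,302),(485,300)])
for fp in(False,True):
    x,e,f=fit([(m,P,p)],[.4929,-.3271,-.1415,.08],pitch=np.radians(35),fitpitch=fp);print(x.round(4),e.round(2),f.round(1))
o=r.observe();q=o["orientation"];R0=R.from_quat([q[1],q[2],q[3],q[0]])
for z in(0,-.013,-.025,-.035):
    L=np.array([[sx*.011,s*.0428,z] for s in(-1,1) for sx in(1,-1)]);print(z,(proj(m,R0.apply(L)+o["position"])/k).round(0).tolist())
x,e,f=fit([(m,P,p)],[.4929,-.3271,-.1415,.08],pitch=np.radians(35))
Rp=R.from_euler("ZY",[x[2],-np.radians(35)]);print("tcp in pack",Rp.inv().apply(o["position"]-np.array([x[0],x[1],x[3]])))
```

```text
[ 0.4936 -0.328  -0.1348  0.0848  0.6109] 1.08 [ 1.3 -0.3 -3.4 -0.8 -0.4  0.4  0.1  0.4 -0.2 -0.3  0.6  0.3  0. ]
[ 0.4929 -0.3279 -0.1353  0.0859  0.5956] 1.1 [ 1.3  0.1 -3.4 -0.4 -0.4  0.3  0.2  0.3 -0.3 -0.5  0.7  0.1]
0 [[294.0, 318.0], [297.0, 366.0], [499.0, 318.0], [496.0, 366.0]]
-0.013 [[287.0, 330.0], [291.0, 381.0], [507.0, 330.0], [503.0, 380.0]]
-0.025 [[279.0, 342.0], [284.0, 396.0], [515.0, 342.0], [510.0, 395.0]]
-0.035 [[272.0, 353.0], [277.0, 410.0], [522.0, 353.0], [517.0, 410.0]]
tcp in pack [ 0.03070859  0.00236472 -0.01513143]
```

Width-based depth of the visible tips and the contact while closing both say that the real fingertips end well short of the reported TCP. The space under the nose is free, so I'll go 28 mm deeper and close gently.

```bash
python3 -m inch '{"linear":[[0.005,0.003,0.012],[0,0,0.0125],[0,0,0.0125],[0,0,0]],"twist":[[0,0,0],[0,0,0],[0,0,0],[0,0,0]]}'
python3 -m inch '{"linear":[[0,0,0],[0,0,0],[0,0,0],[0,0,0],[0,0,0]],"twist":[[0,0,0],[0,0,0],[0,0,0],[0,0,0],[0,0,0]]}' -1 30
```

```text
time: 5.2
position: [0.5459, -0.3346, 0.0683]
orientation: [0.019, 0.951, -0.067, 0.3]
force: [-0.4, 0.1, -0.0]
gripper_width: 0.0857
grip_force: 0.0
time: 5.82
position: [0.546, -0.3354, 0.07]
orientation: [0.02, 0.951, -0.067, 0.301]
force: [-4.6, -0.8, 5.1]
gripper_width: 0.0556
grip_force: 36.0
```

Gripped (55.6 mm). Now draw it out along its x.

```bash
python3 -m inch '{"linear":[[0.005,0,0],[0.012,0,0],[0.016,0,0],[0.016,0,0],[0.016,0,0],[0.016,0,0],[0.016,0,0],[0.01,0,0],[0,0,0]],"twist":[[0,0,0],[0,0,0],[0,0,0],[0,0,0],[0,0,0],[0,0,0],[0,0,0],[0,0,0],[0,0,0]]}' - 50
python3 - <<'E'
from workcell import r
from h import *
import pickle
m=r.camera_model("wrist");i=r.camera("wrist");o=r.observe()
s=r.camera("scene");cv2.imwrite("pics/raw3.png",i)
pickle.dump((m,o),open("m3.pkl","wb"))
w=cv2.resize(i[150:320,150:370],(518,400),interpolation=cv2.INTER_CUBIC)
sc=cv2.resize(s[100:220,180:290],(282,308),interpolation=cv2.INTER_CUBIC)
c=np.zeros((400,800,3),np.uint8);c[:,:518]=w;c[:308,518:]=sc;cv2.imwrite("pics/w3.png",c)
print(((proj(r.camera_model("scene"),[o["position"]])-[180,100])*2.565+[518,0]).round())
E
```

```text
time: 6.95
position: [0.6118, -0.3444, 0.1163]
orientation: [0.02, 0.951, -0.067, 0.301]
force: [-0.3, 0.7, 0.4]
gripper_width: 0.0552
grip_force: 52.5
[[560. 156.]]
```

View pics/w3.png

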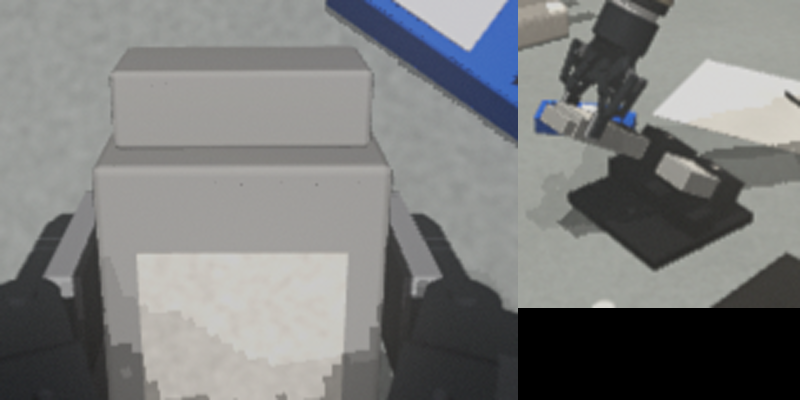

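```bash
cat >> h.py <<'E'
def packtool(m,o,p,P):
    # pack pose relative to tool: fit free in world incl pitch, then TCP in pack frame + relative rotation
    x,e,f=fit([(m,P,p)],[*(o["position"][:2]),R.from_quat(np.roll(o["orientation"],-1)).apply([1,0,0])@[0,1,0],o["position"][2]+.03],pitch=.6,fitpitch=True)
    Rp=R.from_euler("ZY",[x[2],-x[4]]);g=Rp.inv().apply(o["position"]-np.array([x[0],x[1],x[3]]))
    rel=(R.from_quat(np.roll(o["orientation"],-1))*R.from_euler("x",np.pi)).inv()*Rp
    return x,e,f,g,rel.as_rotvec(degrees=True)
E
python3 - <<'E'
from h import *
import pickle
m,o=pickle.load(open("m3.pkl","rb"));k=2.3545
p=np.array([((u+.5)/k-.5+150,(v+.5)/k-.5+150) for u,v in [(128,48),(355,48),(112,72),(372,70),(94,168),(390,168),(115,146),(368,147)]])
P=np.array([[75,25,-15],[75,-25,-15],[75,25,7],[75,-25,7],[59,28,15],[59,-28,15],[59,25,7],[59,-25,7]])/1e3
for a in packtool(m,o,p,P):print(np.round(a,4))
E
```

```text
[ 0.5586 -0.3362 -0.1382  0.1331  0.5987]
0.7751
[ 0.7996 -0.2926 -0.4881 -0.5749 -0.2441  0.1109 -0.101   0.6451 -0.6752
 -0.9832  0.5154 -1.2893  0.4569  1.7608 -0.1255  1.0704]
[ 0.0348 -0.0008 -0.0442]
[-0.1006  0.8629  0.1207]
```

Run:
```python
from workcell import r
from h import *
o=r.observe();p=o["position"].copy()
plan(o,p+[0,0,.07],tool(-.138,.61));print()
o=dict(o);o["position"]=p+[0,0,.07]
plan(o,[.585,.013,.09],tool(0,.015),n=9)
```

```text
lin [ 0.0538 -0.0002 -0.0763] rows>= 1.1 twist [-0.001  -0.0024 -0.0015] rows>= 0.0

lin [-0.1572 -0.4667  0.0476] rows>= 5.9 twist [ 0.0262 -0.3807 -0.0859] rows>= 3.3
[-0.0175, -0.0519, 0.0053] [0.0029, -0.0423, -0.0095]
[-0.0163, -0.0521, 0.0067] [0.0029, -0.0423, -0.0095]
[-0.015, -0.0523, 0.0079] [0.0029, -0.0423, -0.0095]
[-0.0137, -0.0525, 0.0091] [0.0029, -0.0423, -0.0095]
[-0.0122, -0.0526, 0.0102] [0.0029, -0.0423, -0.0095]
[-0.0107, -0.0527, 0.0112] [0.0029, -0.0423, -0.0095]
[-0.0092, -0.0528, 0.0121] [0.0029, -0.0423, -0.0095]
[-0.0075, -0.0529, 0.0129] [0.0029, -0.0423, -0.0095]
[-0.0059, -0.0529, 0.0136] [0.0029, -0.0423, -0.0095]
```

```bash
python3 -m inch '{"linear":[[0.013,0,-0.019],[0.02,0,-0.029],[0.02,0,-0.028],[-0.018,-0.04,0.005],[-0.016,-0.052,0.007],[-0.015,-0.052,0.008],[-0.014,-0.0525,0.009],[-0.012,-0.0525,0.010],[-0.011,-0.053,0.011],[-0.009,-0.053,0.012],[-0.0075,-0.053,0.013],[-0.006,-0.053,0.0136]],"twist":[[0,0,0],[0,0,0],[0,0,0],[0.003,-0.042,-0.0095],[0.003,-0.042,-0.0095],[0.003,-0.042,-0.0095],[0.003,-0.042,-0.0095],[0.003,-0.042,-0.0095],[0.003,-0.042,-0.0095],[0.003,-0.042,-0.0095],[0.003,-0.042,-0.0095],[0.003,-0.043,-0.0095]]}'
python3 -m inch '{"linear":[[0,-0.01,0],[0,0,0],[0,0,0]],"twist":[[0,0,0],[0,0,0],[0,0,0]]}'
python3 - <<'E'
from workcell import r
from h import *
o=r.observe();plan(o,[.585,.013,.002],tool(0,.015))
E
```

```text
time: 8.55
position: [0.583, 0.0036, 0.0892]
orientation: [-0.002, 1.0, 0.002, 0.008]
force: [0.9, -0.1, -5.2]
gripper_width: 0.0552
grip_force: 54.0
time: 8.93
position: [0.5828, 0.0054, 0.0899]
orientation: [-0.003, 1.0, 0.003, 0.009]
force: [-0.5, 0.6, -4.0]
gripper_width: 0.0551
grip_force: 54.4
lin [ 0.0009 -0.0094  0.1173] rows>= 1.4 twist [-0.0037 -0.0017  0.0043] rows>= 0.1
```

```bash
python3 -m inch '{"linear":[[0,-0.005,0.025],[0,-0.004,0.035],[0,0,0.035],[0,0,0.025],[0,0,0.01],[0,0,0.004],[0,0,0],[0,0,0]],"twist":[[-0.0037,-0.0017,0.0043],[0,0,0],[0,0,0],[0,0,0],[0,0,0],[0,0,0],[0,0,0],[0,0,0]]}'
python3 -m inch '{"linear":[[0,0,0.003],[0,0,0.003],[0,0,0.003],[0,0,0]],"twist":[[0,0,0],[0,0,0],[0,0,0],[0,0,0]]}'
```

```text
time: 9.93
position: [0.5848, 0.0078, -0.0101]
orientation: [-0.002, 1.0, 0.006, 0.008]
force: [0.6, 0.8, -3.3]
gripper_width: 0.0553
grip_force: 54.3
time: 10.42
position: [0.5841, 0.0079, -0.0179]
orientation: [-0.002, 1.0, 0.006, 0.007]
force: [-0.9, 0.6, -3.0]
gripper_width: 0.0551
grip_force: 54.3
```

```bash
python3 -m inch '{"linear":[[0,0,0.003],[0,0,0.003],[0,0,0],[0,0,0]],"twist":[[0,0,0],[0,0,0],[0,0,0],[0,0,0]]}'
python3 -m inch '{"linear":[[0,0,0.002],[0,0,0],[0,0,0.002],[0,0,0]],"twist":[[0,0,0],[0,0,0],[0,0,0],[0,0,0]]}'
```

```text
time: 10.92
position: [0.5844, 0.0079, -0.0221]
orientation: [-0.002, 1.0, 0.006, 0.007]
force: [0.4, -0.3, -4.3]
gripper_width: 0.0551
grip_force: 54.3
time: 11.42
position: [0.5843, 0.008, -0.0253]
orientation: [-0.002, 1.0, 0.006, 0.007]
force: [-0.1, -0.1, -2.8]
gripper_width: 0.055
grip_force: 54.3
```

```bash
python3 -m inch '{"linear":[[0,0,0.001],[0,0,0.001],[0,0,0],[0,0,0]],"twist":[[0,0,0],[0,0,0],[0,0,0],[0,0,0]]}'
python3 -m inch '{"linear":[[0,0,0.001],[0,0,0.001],[0,0,0],[0,0,0]],"twist":[[0,0,0],[0,0,0],[0,0,0],[0,0,0]]}'
```

```text
time: 11.92
position: [0.5845, 0.008, -0.0266]
orientation: [-0.002, 1.0, 0.006, 0.007]
force: [-0.3, 1.0, -4.5]
gripper_width: 0.0552
grip_force: 54.3
time: 12.42
position: [0.5845, 0.008, -0.0281]
orientation: [-0.002, 1.0, 0.006, 0.007]
force: [-0.4, -0.1, -4.2]
gripper_width: 0.0551
grip_force: 54.3
```

```bash
python3 -m inch '{"linear":[[0,0,0.0012],[0,0,0.0012],[0,0,0],[0,0,0]],"twist":[[0,0,0],[0,0,0],[0,0,0],[0,0,0]]}'
python3 -m inch '{"linear":[[0,0,0.0012],[0,0,0.0012],[0,0,0],[0,0,0]],"twist":[[0,0,0],[0,0,0],[0,0,0],[0,0,0]]}'
```

```text
time: 12.92
position: [0.5848, 0.008, -0.0296]
orientation: [-0.002, 1.0, 0.006, 0.007]
force: [0.7, 0.4, 3.1]
gripper_width: 0.0552
grip_force: 55.2
time: 13.42
position: [0.585, 0.008, -0.03]
orientation: [-0.002, 1.0, 0.006, 0.008]
force: [-5.0, -0.3, 19.5]
gripper_width: 0.0553
grip_force: 57.1
```

Contact at TCP z≈-0.029. Ease off, open, rise, and move over the tail.

```bash
python3 -m inch '{"linear":[[0,0,-0.0018],[0,0,0],[0,0,0]],"twist":[[0,0,0],[0,0,0],[0,0,0]]}'
python3 -m inch '{"linear":[[0,0,0],[0,0,0],[0,0,0],[0,0,0],[0,0,-0.01],[0,0,-0.03],[0,0,-0.05],[-0.036,0,-0.03],[-0.036,0,0],[-0.036,0,0],[0,0,0],[0,0,0]],"twist":[[0,0,0],[0,0,0],[0,0,0],[0,0,0],[0,0,0],[0,0,0],[0,0,0],[0,0,0],[0,0,0],[0,0,0],[0,0,0],[0,0,0]]}' 1
python3 - <<'E'
from workcell import r
from h import *
import pickle
m=r.camera_model("wrist");o=r.observe();i=r.camera("wrist");pickle.dump((m,o),open("m4.pkl","wb"))
cv2.imwrite("pics/raw4.png",i);cv2.imwrite("pics/w4.png",cv2.resize(i,(800,600),interpolation=cv2.INTER_CUBIC))
E
```

```text
time: 13.8
position: [0.5849, 0.0079, -0.0299]
orientation: [-0.002, 1.0, 0.006, 0.007]
force: [-0.9, 0.3, 8.6]
gripper_width: 0.0553
grip_force: 56.0
time: 15.3
position: [0.5033, 0.0066, 0.0591]
orientation: [-0.002, 1.0, 0.006, 0.008]
force: [-0.5, -0.0, 0.6]
gripper_width: 0.0854
grip_force: 0.0
```

View pics/w4.png

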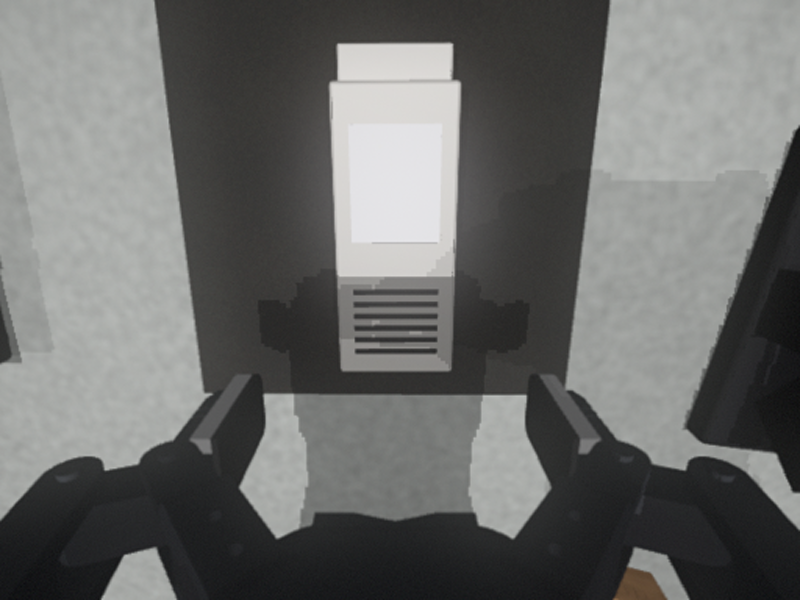

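Run:
```python
from h import *
import pickle
m,o=pickle.load(open("m4.pkl","rb"));k=512/800
p=np.array([((u+.5)*k-.5,(v+.5)*k-.5) for u,v in [(331,82),(461,82),(342,371),(451,371),(337,44),(453,44)]])
P=np.array([[59,28,15],[59,-28,15],[-75,28,15],[-75,-28,15],[75,25,7],[75,-25,7]])/1e3
for z,fp in((None,False),(None,True),(.018,False)):
    x,e,f=fit([(m,P,p)],[.55,.01,0,.018],z=z,fitpitch=fp);print(x.round(4),e.round(2),f.round(1))
c=[x[0],x[1],.018];yaw=x[2]
packgo(c,yaw,0,-.047,-.047,o);print(onz(m,[((u+.5)*k-.5,(v+.5)*k-.5) for u,v in[(205,392),(565,393)]],.003))
```

```text
[0.5512 0.0077 0.0141 0.0142 0.    ] 0.46 [-1.1 -0.   0.4 -0.4 -0.7 -0.2  0.5 -0.2  0.3  0.6  0.2  0.2  0. ]
[0.5512 0.0077 0.0141 0.0143 0.0042] 0.48 [-1.1  0.1  0.4 -0.4 -0.6 -0.2  0.4 -0.2  0.2  0.6  0.3  0.2]
[0.5507 0.0078 0.0136 0.018  0.    ] 1.31 [-1.9 -0.2  1.1 -0.6 -1.3  2.6  0.9  2.6 -0.5 -0.   0.9 -0.4  0. ]
[ 0.5037  0.0071 -0.029 ]
lin [-1.200e-03 -1.000e-04  1.175e-01] rows>= 1.4 twist [-0.0031 -0.0099 -0.0015] rows>= 0.1
[[ 0.44840079  0.11764148  0.003     ]
 [ 0.45061206 -0.09113229  0.003     ]]
```

Pack lies flat on the mat, label up: shoulder at (331,82)–(461,82), tail at (342,371)–(451,371). Descend and grip the tail.

```bash
python3 -m inch '{"linear":[[0,0,0.02],[0,0,0.03],[0,0,0.03],[0,0,0.025],[0,0,0.015],[0,0,0],[0,0,0]],"twist":[[-0.003,-0.01,-0.0015],[0,0,0],[0,0,0],[0,0,0],[0,0,0],[0,0,0],[0,0,0]]}'
python3 -m inch '{"linear":[[0,0,0],[0,0,0],[0,0,0],[0,0,0],[0,0,0],[0,0,0],[0,0,0]],"twist":[[0,0,0],[0,0,0],[0,0,0],[0,0,0],[0,0,0],[0,0,0],[0,0,0]]}' -1 60
python3 - <<'E'
from workcell import r
from h import *
o=r.observe();print(R.from_quat(np.roll(o["orientation"],-1)).as_matrix().round(4).tolist())
E
```

```text
time: 16.23
position: [0.5028, 0.0067, -0.0312]
orientation: [-0.0, 1.0, 0.007, -0.001]
force: [-0.8, -0.0, -0.6]
gripper_width: 0.0855
grip_force: 0.0
time: 17.1
position: [0.5028, 0.0066, -0.0307]
orientation: [0.0, 1.0, 0.007, -0.0]
force: [-1.4, 0.4, 4.6]
gripper_width: 0.0552
grip_force: 64.1
[[0.9999, 0.0135, -0.0005], [0.0135, -0.9999, -0.0], [-0.0005, 0.0, -1.0]]
```

```bash
python3 -m inch '{"linear":[[0,0,-0.01],[0,0,-0.04],[0,0,-0.06],[0,-0.01,-0.07],[0.015,-0.04,-0.06],[0.02,-0.06,-0.045],[0.02,-0.06,-0.02],[0.008,-0.05,0],[0,0,0],[0,0,0],[0,0,0]],"twist":[[0,0,0],[0,0,0],[0,0,0],[0,0,0.003],[0,0,0.003],[0,0,0.0025],[0,0,0],[0,0,0],[0,0,0],[0,0,0],[0,0,0]]}'
python3 - <<'E'
from workcell import r
from h import *
import pickle
m=r.camera_model("wrist");o=r.observe();i=np.mean([r.camera("wrist").astype(float) for _ in range(3)],0).astype(np.uint8);pickle.dump((m,o),open("m5.pkl","wb"))
print(R.from_quat(np.roll(o["orientation"],-1)).as_matrix().round(4).tolist())
cv2.imwrite("pics/raw5.png",i);j=cv2.convertScaleAbs(i,alpha=1.4,beta=15)
print(proj(m,[[.69,.406,.084],[.45,.222,.084]]))
cv2.imwrite("pics/w5.png",cv2.resize(j[:,:330],(660,768))[:600])
E
```

```text
time: 18.48
position: [0.5466, 0.0914, 0.2012]
orientation: [-0.033, 0.997, 0.062, -0.004]
force: [-0.4, 0.4, -3.0]
gripper_width: 0.0554
grip_force: 65.0
[[0.9922, 0.1238, -0.0126], [0.1243, -0.99, 0.0662], [-0.0043, -0.0673, -0.9977]]
[[-45.58863857 -13.09420318]
 [139.31546876 239.19154575]]
```

View pics/w5.png

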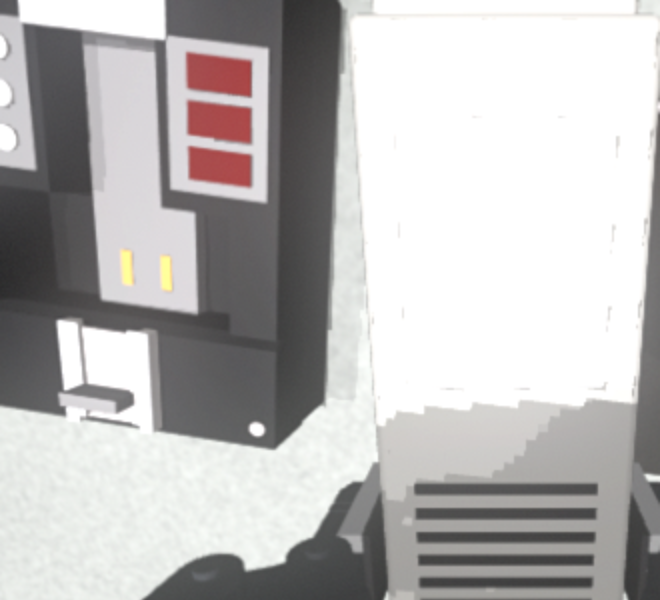

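```bash
python3 -m inch '{"linear":[[0,0,0],[0,0,0]],"twist":[[0,0,0],[0,0,0]]}'
python3 - <<'E'
from workcell import r
from h import *
o=r.observe();print(o["joints"].round(3),o["joint_velocities"].round(3))
plan(o,[.55,.19,.2],tool(0,0),n=4)
E
```

```text
time: 18.88
position: [0.5473, 0.0919, 0.2018]
orientation: [-0.034, 0.997, 0.062, -0.004]
force: [0.2, -0.3, -3.5]
gripper_width: 0.0549
grip_force: 65.1
[0.125 0.29  0.068 1.352 0.068 3.141] [ 0.001  0.001  0.001 -0.001 -0.     0.   ]
lin [ 0.0199 -0.1289  0.0111] rows>= 1.6 twist [-0.0429  0.0045  0.0796] rows>= 0.8
[0.005, -0.0322, 0.0028] [-0.0107, 0.0011, 0.0199]
[0.004, -0.0324, 0.0022] [-0.0107, 0.0011, 0.0199]
[0.0029, -0.0325, 0.0017] [-0.0107, 0.0011, 0.0199]
[0.0019, -0.0326, 0.0011] [-0.0107, 0.0011, 0.0199]
```

Joint 6 sits at its limit (3.141), so the pack must be put back on the mat and taken by the tail with the tool turned half round. The picture still shows the bay: floor tail corners (102,300)/(200,313), scoop front corner (163,208), lip corner (165,38), tab top near (97,398). I'll fit those.

Run:
```python
from workcell import r
from h import *
import pickle
m,o=pickle.load(open("m5.pkl","rb"))
px=lambda L:np.array([((u+.5)/2-.5,(v+.5)/2-.5) for u,v in L])
P=np.array([[-78,30,-15],[-78,-30,-15],[-16,-30,15],[62,-36,16.5]])/1e3
p=px([(101,300),(200,313),(163,208),(165,38)])
for z in(.069,None):
    x,e,f=fit([(m,P,p)],[.611,.314,0,.069],z=z);print(x.round(4),e.round(2),f.round(1))
x,e,f=fit([(m,P,p)],[.611,.314,0,.069],z=.069)
Rb=R.from_euler("z",x[2]);b=np.array([x[0],x[1],.069])
Q=np.array([[0,30,-15],[-16,-30,-15],[78,-36,16.5],[-78,-66,15],[62,36,16.5],[0,-30,15]])/1e3
print((proj(m,Rb.apply(Q)+b)*2).round().tolist())
print("tab top mid in bay",Rb.inv().apply(onz(m,px([(97,398),(63,385),(133,393),(60,400),(122,411)]),.108)-b)*1e3)
print("rear corner",Rb.inv().apply(onz(m,px([(275,447)]),.084)-b)*1e3)
o=r.observe();plan(o,[.515,.0,.05],tool(.1,0),n=5)
```

```text
[ 0.6124  0.314  -0.0077  0.069   0.    ] 0.4 [ 0.8 -0.  -0.4  0.5 -0.4 -0.4  0.2  0.   0. ]
[ 0.6124  0.3139 -0.008   0.0692  0.    ] 0.4 [ 0.8 -0.  -0.4  0.5 -0.4 -0.4  0.2 -0.   0. ]
[[91.0, 162.0], [196.0, 206.0], [164.0, -1.0], [231.0, 333.0], [20.0, 20.0], [160.0, 174.0]]
tab top mid in bay [[-116.30194249   -4.85872321   39.        ]
 [-111.85338922   13.5297423    39.        ]
 [-110.31042651  -25.11414492   39.        ]
 [-120.75817324   16.19159313   39.        ]
 [-121.57444334  -18.23926296   39.        ]]
rear corner [[-141.50168532  -90.67566216   15.        ]]
lin [-0.0575  0.1296  0.1942] rows>= 2.9 twist [-0.043   0.0023  0.016 ] rows>= 0.4
[-0.0115, 0.0259, 0.0388] [-0.0086, 0.0005, 0.0032]
[-0.0114, 0.0255, 0.0392] [-0.0086, 0.0005, 0.0032]
[-0.0113, 0.025, 0.0395] [-0.0086, 0.0005, 0.0032]
[-0.0112, 0.0245, 0.0398] [-0.0086, 0.0005, 0.0032]
[-0.0111, 0.024, 0.0402] [-0.0086, 0.0005, 0.0032]
```

Bay fit is good: seat at (0.6124, 0.3140, 0.069), yaw −0.008. Back to the mat.

```bash
python3 -m inch '{"linear":[[-0.006,0.015,0.02],[-0.011,0.026,0.039],[-0.011,0.026,0.039],[-0.011,0.026,0.039],[-0.011,0.024,0.04],[-0.011,0.024,0.035],[0,0,0],[0,0,0]],"twist":[[-0.007,0,0.01],[-0.007,0,0.012],[-0.007,0,0.012],[-0.007,0,0.012],[-0.008,0,0.012],[-0.007,0.002,0.012],[0,0,0],[0,0,0]]}'
python3 - <<'E'
from workcell import r
from h import *
o=r.observe();print(o["joints"].round(3));plan(o,[.505,-.01,-.022],tool(.012,0),n=3)
E
```

```text
time: 19.88
position: [0.5099, -0.0116, 0.0399]
orientation: [-0.0, 1.0, 0.009, -0.001]
force: [0.6, 0.5, -3.5]
gripper_width: 0.0549
grip_force: 65.3
[-2.300e-02  3.200e-01 -3.280e-01  9.260e-01  1.000e-03  3.101e+00]
lin [-0.0063 -0.0021  0.0826] rows>= 1.0 twist [-0.0005  0.0013  0.0034] rows>= 0.0
[-0.0021, -0.0007, 0.0275] [-0.0002, 0.0004, 0.0011]
[-0.0021, -0.0007, 0.0275] [-0.0002, 0.0004, 0.0011]
[-0.0021, -0.0007, 0.0275] [-0.0002, 0.0004, 0.0011]
```

```bash
python3 -m inch '{"linear":[[-0.003,0,0.025],[-0.003,0,0.03],[0,0,0.02],[0,0,0.008],[0,0,0.003],[0,0,0.003],[0,0,0],[0,0,0]],"twist":[[0,0,0],[0,0,0],[0,0,0],[0,0,0],[0,0,0],[0,0,0],[0,0,0],[0,0,0]]}'
python3 -m inch '{"linear":[[0,0,0.001],[0,0,0.0015],[0,0,0.0015],[0,0,0],[0,0,0]],"twist":[[0,0,0],[0,0,0],[0,0,0],[0,0,0],[0,0,0]]}'
```

```text
time: 20.88
position: [0.5043, -0.0119, -0.0274]
orientation: [-0.0, 1.0, 0.009, -0.002]
force: [-0.2, -0.3, -3.1]
gripper_width: 0.0553
grip_force: 65.3
time: 21.5
position: [0.504, -0.0119, -0.0306]
orientation: [-0.0, 1.0, 0.009, -0.002]
force: [-2.0, -0.0, 0.6]
gripper_width: 0.0548
grip_force: 65.8
```

```bash
python3 -m inch '{"linear":[[0,0,0.0008],[0,0,0],[0,0,0]],"twist":[[0,0,0],[0,0,0],[0,0,0]]}'
python3 -m inch '{"linear":[[0,0,0],[0,0,0],[0,0,0],[0,0,0],[0,0,-0.01],[0,0,-0.03],[0,0,-0.04],[0,0,-0.03],[0,0,0],[0,0,0],[0,0,0],[0,0,0]],"twist":[[0,0,0],[0,0,0],[0,0,0],[0,0,0],[0,0,0],[0,0,0],[0,0,-0.118],[0,0,-0.118],[0,0,-0.118],[0,0,-0.118],[0,0,-0.118],[0,0,-0.118]]}' 1
python3 -m inch '{"linear":[[0,0,0],[0,0,0],[0,0,0],[0,0,0],[0,0,0],[0,0,0],[0,0,0],[0,0,0],[0,0,0],[0,0,0],[0,0,0],[0,0,0]],"twist":[[0,0,-0.118],[0,0,-0.118],[0,0,-0.118],[0,0,-0.118],[0,0,-0.118],[0,0,-0.118],[0,0,-0.118],[0,0,-0.118],[0,0,-0.118],[0,0,-0.118],[0,0,-0.118],[0,0,0]]}'
cat >> h.py <<'E'
def tool2(yaw,pitch=0): return tool(yaw,pitch)*R.from_euler("z",np.pi)
E
python3 - <<'E'
from workcell import r
from h import *
o=r.observe();print(o["joints"].round(3));plan(o,[.5045,-.012,-.0312],tool2(.018,0))
E
```

```text
time: 21.88
position: [0.5041, -0.0119, -0.0307]
orientation: [-0.0, 1.0, 0.009, -0.002]
force: [-4.0, 0.4, 9.2]
gripper_width: 0.0549
grip_force: 67.0
time: 23.38
position: [0.5045, -0.0119, 0.0517]
orientation: [-0.001, 0.843, 0.538, -0.001]
force: [-0.3, -0.8, 0.3]
gripper_width: 0.0858
grip_force: 0.0
time: 24.88
position: [0.5045, -0.0119, 0.0516]
orientation: [-0.002, -0.013, 1.0, 0.0]
force: [0.5, 0.4, -0.0]
gripper_width: 0.0852
grip_force: 0.0
[-0.024  0.301 -0.321  0.952  0.    -0.049]
lin [-3.000e-04 -1.000e-04  1.104e-01] rows>= 1.3 twist [ 0.0002 -0.0019  0.0046] rows>= 0.0
```

```bash
python3 -m inch '{"linear":[[0,0,0.02],[0,0,0.03],[0,0,0.03],[0,0,0.02],[0,0,0.0105],[0,0,0],[0,0,0]],"twist":[[0,0,0.0046],[0,0,0],[0,0,0],[0,0,0],[0,0,0],[0,0,0],[0,0,0]]}'
python3 -m inch '{"linear":[[0,0,0],[0,0,0],[0,0,0],[0,0,0],[0,0,0],[0,0,0],[0,0,0]],"twist":[[0,0,0],[0,0,0],[0,0,0],[0,0,0],[0,0,0],[0,0,0],[0,0,0]]}' -1 60
```

```text
time: 25.75
position: [0.5045, -0.0119, -0.0313]
orientation: [-0.001, -0.009, 1.0, 0.0]
force: [0.7, 0.2, 0.3]
gripper_width: 0.0856
grip_force: 0.0
time: 26.62
position: [0.5045, -0.0119, -0.031]
orientation: [-0.001, -0.01, 1.0, 0.0]
force: [-0.7, 0.3, 5.6]
gripper_width: 0.0547
grip_force: 64.1
```

```bash
cat >> h.py <<'E'
G=np.array([-.0477,0,-.049])
def bay(n,h,th,o,rows=0,b=(.6124,.3140,.069),yaw=-.008,g=G):
    th=np.radians(th);Rb=R.from_euler("z",yaw);Rp=R.from_euler("ZY",[yaw,th])
    N=np.array(b)+Rb.apply([n/1e3,0,-.015+h/1e3]);c=N-Rp.apply([.075,0,-.015]);t=c+Rp.apply(g)
    print("n",n,"h",h,"->",t.round(4));plan(o,t,tool2(yaw,-th),n=rows);return t
E
python3 - <<'E'
from workcell import r
from h import *
o=dict(r.observe());o["position"]=o["position"]+[0,0,.2]
bay(45,40,18,o,8)
E
```

```text
n 45 h 40 -> [0.5302 0.3147 0.0996]
lin [-0.0428  0.4347  0.0926] rows>= 5.4 twist [-0.0026  0.1985  0.0171] rows>= 1.7
[-0.0054, 0.0543, 0.0116] [-0.0003, 0.0248, 0.0021]
[-0.0056, 0.0543, 0.0114] [-0.0003, 0.0248, 0.0021]
[-0.0059, 0.0544, 0.0112] [-0.0003, 0.0248, 0.0021]
[-0.0061, 0.0544, 0.011] [-0.0003, 0.0248, 0.0021]
[-0.0064, 0.0544, 0.0108] [-0.0003, 0.0248, 0.0021]
[-0.0066, 0.0544, 0.0105] [-0.0003, 0.0248, 0.0021]
[-0.0068, 0.0544, 0.0103] [-0.0003, 0.0248, 0.0021]
[-0.007, 0.0544, 0.0101] [-0.0003, 0.0248, 0.0021]
```

```bash
python3 -m inch '{"linear":[[0,0,-0.03],[0,0,-0.075],[0,0,-0.08],[0,0.02,-0.07],[-0.0055,0.05,0],[-0.0055,0.054,0.01],[-0.006,0.054,0.011],[-0.006,0.054,0.011],[-0.0065,0.054,0.011],[-0.0065,0.054,0.0105],[-0.007,0.054,0.01],[-0.007,0.04,0.01]],"twist":[[0,0,0],[0,0,0],[0,0,0],[0,0,0],[0,0.025,0.002],[0,0.025,0.002],[0,0.025,0.002],[0,0.025,0.002],[0,0.025,0.002],[0,0.025,0.002],[0,0.025,0.002],[0,0.024,0.002]]}'
python3 -m inch '{"linear":[[0,0,0],[0,0,0]],"twist":[[0,0,0],[0,0,0]]}'
python3 - <<'E'
from workcell import r
from h import *
o=r.observe();print(o["joints"].round(3));bay(45,30,18,o,3)
E
```

```text
time: 28.12
position: [0.5298, 0.3153, 0.0987]
orientation: [-0.158, 0.003, 0.987, -0.002]
force: [1.6, -1.2, -2.3]
gripper_width: 0.0547
grip_force: 65.8
time: 28.38
position: [0.5298, 0.3133, 0.0992]
orientation: [-0.158, 0.003, 0.987, -0.002]
force: [0.4, 0.1, -3.9]
gripper_width: 0.055
grip_force: 65.7
[0.459 0.681 0.406 1.583 0.136 0.445]
n 45 h 30 -> [0.5302 0.3147 0.0896]
lin [-0.0045  0.0019  0.012 ] rows>= 0.2 twist [-0.0032 -0.0015  0.0008] rows>= 0.0
[-0.0015, 0.0006, 0.004] [-0.0011, -0.0005, 0.0003]
[-0.0015, 0.0006, 0.004] [-0.0011, -0.0005, 0.0003]
[-0.0015, 0.0006, 0.004] [-0.0011, -0.0005, 0.0003]
```

```bash
python3 -m inch '{"linear":[[-0.0035,0.0019,0.01],[-0.0035,0,0.01],[-0.0035,0,0.0115],[0,0,0],[0,0,0]],"twist":[[-0.0032,-0.0015,0],[0,0,0],[0,0,0],[0,0,0],[0,0,0]]}'
python3 - <<'E'
from workcell import r
from h import *
import pickle
o=r.observe();print(o["force"].round(1));t=bay(45,15,18,o)
ms={n:r.camera_model(n) for n in("wrist","scene","top")}
I={n:r.camera(n) for n in ms};pickle.dump((ms,I,o),open("m6.pkl","wb"))
w=cv2.resize(I["wrist"],(512,384))
s=cv2.resize(I["scene"][215:315,310:430],(480*2//3*1,267),interpolation=cv2.INTER_CUBIC)
tp=cv2.resize(I["top"][150:240,110:175],(288,400),interpolation=cv2.INTER_CUBIC)
c=np.zeros((600,800,3),np.uint8);c[:384,:512]=w;c[:400,512:]=tp;c[384:600,:260]=cv2.resize(s,(260,216));
c[400:600,262:782]=cv2.resize(I["wrist"][0:120,100:412],(520,200),interpolation=cv2.INTER_CUBIC)
cv2.imwrite("pics/w6.png",c)
E
```

```text
time: 29.0
position: [0.5303, 0.3151, 0.0747]
orientation: [-0.156, 0.003, 0.988, 0.001]
force: [-0.4, 0.8, -3.1]
gripper_width: 0.0549
grip_force: 65.8
[-0.4  0.8 -3.1]
n 45 h 15 -> [0.5302 0.3147 0.0746]
lin [-0.     -0.0006  0.0002] rows>= 0.0 twist [0.0005 0.0003 0.0008] rows>= 0.0
```

View pics/w6.png

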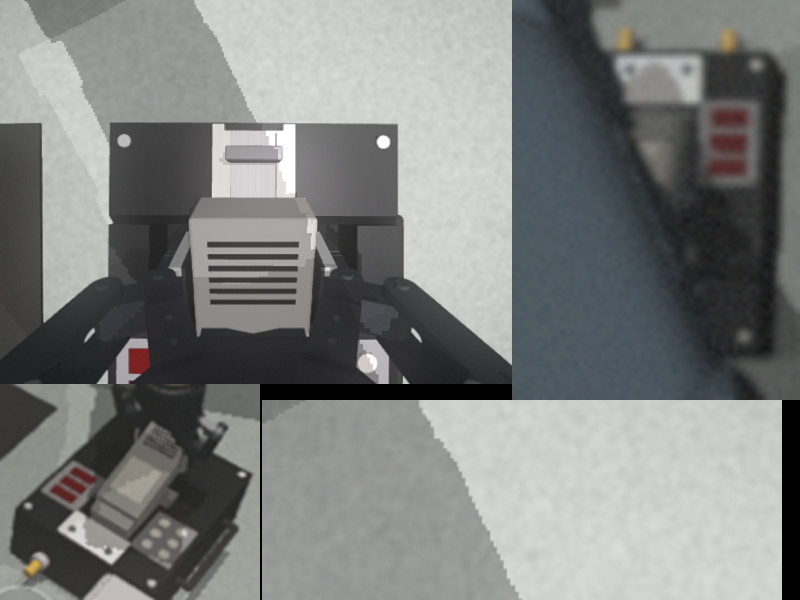

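The tail's edges (190..317) mid 253.5, the tab (226..282) mid 254 and the screws (124/383) mid 253.5 all line up, so lateral alignment and yaw are good. I'll check the predicted tail corners and compute the next waypoints.

Run:
```python
from workcell import r
from h import *
import pickle
ms,I,o=pickle.load(open("m6.pkl","rb"))
Ro=R.from_quat(np.roll(o["orientation"],-1));Rp=Ro*R.from_euler("z",np.pi)*R.from_euler("x",np.pi)
c=o["position"]-Rp.apply(G);Q=np.array([[-75,28,15],[-75,-28,15],[-75,28,-15],[-75,-28,-15]])/1e3
print("pred tail",proj(ms["wrist"],Rp.apply(Q)+c).round(1).tolist(),c)
Rb=R.from_euler("z",-.008);b=np.array([.6124,.314,.069])
print("pred counter",proj(ms["wrist"],Rb.apply(np.array([[-78,0,15],[-120,0,39],[-141.5,92,15],[-141.5,-92,15]])/1e3)+b).round(1).tolist())
o=r.observe();o=dict(o)
for w in((50,2,18),(66,1,16),(71.5,.8,11),(74,.5,6),(75,.3,0)):
    t=bay(*w,o);th=np.radians(w[2]);q=tool2(-.008,-th*-1*-1).as_quat();o["position"]=t;o["orientation"]=np.roll(q,1)
```

```text
pred tail [[317.0, 216.8], [184.4, 217.0], [304.7, 194.4], [197.3, 194.5]] [0.59073876 0.31463784 0.10661871]
pred counter [[250.5, 225.2], [250.3, 153.6], [395.0, 125.2], [105.8, 125.0]]
n 50 h 2 -> [0.5352 0.3146 0.0616]
lin [-0.0117 -0.0008  0.0149] rows>= 0.2 twist [0.0006 0.0006 0.0009] rows>= 0.0
n 66 h 1 -> [0.5511 0.3145 0.0561]
lin [-0.0224 -0.      0.0004] rows>= 0.3 twist [ 0.     -0.0222  0.    ] rows>= 0.2
n 71.5 h 0.8 -> [0.557  0.3144 0.0448]
lin [-0.0117  0.      0.0123] rows>= 0.2 twist [ 0.     -0.0556  0.    ] rows>= 0.5
n 74 h 0.5 -> [0.5608 0.3144 0.0335]
lin [-0.0079 -0.      0.0138] rows>= 0.2 twist [ 0.     -0.0556  0.    ] rows>= 0.5
n 75 h 0.3 -> [0.5647 0.3144 0.0203]
lin [-0.007  0.     0.017] rows>= 0.2 twist [ 0.     -0.0667  0.    ] rows>= 0.6
```

```bash
python3 -m inch '{"linear":[[-0.004,-0.0008,0.005],[-0.005,0,0.006],[-0.003,0,0.003],[0,0,0],[0,0,0]],"twist":[[0,0,0],[0,0,0],[0,0,0],[0,0,0],[0,0,0]]}'
python3 -m inch '{"linear":[[0,0,0.001],[-0.0005,0,0.001],[-0.0005,0,0.0008],[0,0,0],[0,0,0]],"twist":[[0,0,0],[0,0,0],[0,0,0],[0,0,0],[0,0,0]]}'
```

```text
time: 29.78
position: [0.5355, 0.3145, 0.0619]
orientation: [-0.156, 0.003, 0.988, 0.001]
force: [-0.2, -0.1, -3.6]
gripper_width: 0.0551
grip_force: 65.8
time: 30.4
position: [0.5356, 0.3145, 0.0597]
orientation: [-0.156, 0.003, 0.988, 0.001]
force: [0.4, 0.2, -3.7]
gripper_width: 0.0549
grip_force: 65.8
```

```bash
python3 -m inch '{"linear":[[-0.0004,0,0.0013],[-0.0004,0,0.0013],[0,0,0]],"twist":[[0,0,0],[0,0,0],[0,0,0]]}'
python3 -m inch '{"linear":[[-0.0004,0,0.0013],[-0.0004,0,0.0013],[0,0,0]],"twist":[[0,0,0],[0,0,0],[0,0,0]]}'
```

```text
time: 30.78
position: [0.5352, 0.3146, 0.0583]
orientation: [-0.156, 0.003, 0.988, 0.001]
force: [-5.3, -1.1, 4.5]
gripper_width: 0.0546
grip_force: 66.6
time: 31.15
position: [0.5348, 0.3146, 0.0564]
orientation: [-0.157, 0.003, 0.988, 0.001]
force: [-6.6, -0.6, 6.7]
gripper_width: 0.0546
grip_force: 66.8
```

```bash
python3 -m inch '{"linear":[[0.0008,0,-0.0025],[0,0,0],[0,0,0]],"twist":[[0,0,0],[0,0,0],[0,0,0]]}'
python3 - <<'E'
from workcell import r
from h import *
o=r.observe();print(o["force"].round(1),o["position"].round(4))
for w in((58,-.6,17),(66,-.6,16)): bay(*w,o)
E
```

```text
time: 31.52
position: [0.5358, 0.3146, 0.0573]
orientation: [-0.156, 0.003, 0.988, 0.001]
force: [0.5, 0.7, -0.6]
gripper_width: 0.055
grip_force: 66.0
[ 0.5  0.7 -0.6] [0.5358 0.3146 0.0573]
n 58 h -0.6 -> [0.5431 0.3146 0.0568]
lin [-0.0095  0.     -0.0024] rows>= 0.1 twist [ 0.0006 -0.0106  0.0009] rows>= 0.1
n 66 h -0.6 -> [0.5511 0.3145 0.0545]
lin [-0.0205  0.     -0.0028] rows>= 0.2 twist [ 0.0006 -0.0217  0.0009] rows>= 0.2
```

```bash
python3 -m inch '{"linear":[[-0.003,0,-0.001],[-0.0035,0,-0.0008],[-0.003,0,-0.0006],[0,0,0]],"twist":[[0,-0.0035,0],[0,-0.0035,0],[0,-0.0035,0],[0,0,0]]}'
python3 -m inch '{"linear":[[-0.0036,0,-0.0001],[-0.0036,0,-0.0001],[-0.0036,0,-0.0001],[0,0,0]],"twist":[[0,-0.0035,0],[0,-0.0035,0],[0,-0.0035,0],[0,0,0]]}'
```

```text
time: 32.02
position: [0.543, 0.3144, 0.057]
orientation: [-0.148, 0.003, 0.989, 0.001]
force: [0.4, 0.1, -4.5]
gripper_width: 0.0551
grip_force: 65.9
time: 32.52
position: [0.5507, 0.3144, 0.0548]
orientation: [-0.14, 0.003, 0.99, 0.001]
force: [1.2, -0.1, -5.3]
gripper_width: 0.0548
grip_force: 65.7
```

The tongue is under the lip with no resistance. Now lower the tail.

Run:
```python
from workcell import r
from h import *
o=dict(r.observe())
for w in((71,-.9,11),(74,-1,6),(75,-1,2)):
    o["position"]=bay(*w,o,4);o["orientation"]=np.roll(tool2(-.008,-np.radians(w[2])).as_quat(),1)
```

```text
n 71 h -0.9 -> [0.5565 0.3144 0.0431]
lin [-0.0117  0.0002  0.0128] rows>= 0.2 twist [ 0.0005 -0.0565  0.0008] rows>= 0.5
[-0.0029, 0.0, 0.0032] [0.0001, -0.0141, 0.0002]
[-0.0028, 0.0, 0.0033] [0.0001, -0.0141, 0.0002]
[-0.0028, 0.0, 0.0033] [0.0001, -0.0141, 0.0002]
[-0.0027, 0.0, 0.0034] [0.0001, -0.0141, 0.0002]
n 74 h -1 -> [0.5608 0.3144 0.032 ]
lin [-0.0085 -0.      0.0135] rows>= 0.2 twist [ 0.     -0.0556  0.    ] rows>= 0.5
[-0.0021, -0.0, 0.0034] [0.0, -0.0139, 0.0]
[-0.0021, -0.0, 0.0034] [0.0, -0.0139, 0.0]
[-0.002, -0.0, 0.0035] [0.0, -0.0139, 0.0]
[-0.0019, -0.0, 0.0035] [0.0, -0.0139, 0.0]
n 75 h -1 -> [0.5636 0.3144 0.0233]
lin [-0.0049  0.      0.0112] rows>= 0.1 twist [ 0.     -0.0444  0.    ] rows>= 0.4
[-0.0012, 0.0, 0.0028] [0.0, -0.0111, 0.0]
[-0.0012, 0.0, 0.0028] [0.0, -0.0111, 0.0]
[-0.0011, 0.0, 0.0028] [0.0, -0.0111, 0.0]
[-0.0011, 0.0, 0.0029] [0.0, -0.0111, 0.0]
```

```bash
python3 -m inch '{"linear":[[-0.003,0,0.0032],[-0.0029,0,0.0032],[-0.0029,0,0.0032],[-0.0028,0,0.0032],[0,0,0],[0,0,0]],"twist":[[0,-0.014,0],[0,-0.014,0],[0,-0.014,0],[0,-0.014,0],[0,0,0],[0,0,0]]}'
python3 -m inch '{"linear":[[-0.0021,0,0.0034],[-0.0021,0,0.0034],[0,0,0]],"twist":[[0,-0.014,0],[0,-0.014,0],[0,0,0]]}'
```

```text
time: 33.28
position: [0.5565, 0.3144, 0.0436]
orientation: [-0.096, 0.003, 0.995, 0.001]
force: [-1.2, -0.9, -4.6]
gripper_width: 0.0548
grip_force: 65.6
time: 33.65
position: [0.5586, 0.3143, 0.038]
orientation: [-0.074, 0.003, 0.997, 0.001]
force: [-2.7, 0.2, -4.2]
gripper_width: 0.0547
grip_force: 65.8
```

```bash
python3 -m inch '{"linear":[[-0.002,0,0.0034],[-0.002,0,0.0034],[0,0,0],[0,0,0]],"twist":[[0,-0.014,0],[0,-0.014,0],[0,0,0],[0,0,0]]}'
python3 -m inch '{"linear":[[-0.0012,0,0.0028],[-0.0012,0,0.0028],[0,0,0]],"twist":[[0,-0.011,0],[0,-0.011,0],[0,0,0]]}'
python3 -m inch '{"linear":[[-0.0011,0,0.0028],[-0.0011,0,0.0028],[0,0,0]],"twist":[[0,-0.011,0],[0,-0.011,0],[0,0,0]]}'
```

```text
time: 34.15
position: [0.5607, 0.3143, 0.0325]
orientation: [-0.053, 0.003, 0.999, 0.001]
force: [-6.7, 0.6, -2.6]
gripper_width: 0.0549
grip_force: 65.8
time: 34.52
position: [0.5626, 0.3143, 0.0282]
orientation: [-0.035, 0.003, 0.999, 0.001]
force: [-3.1, -1.4, -3.8]
gripper_width: 0.0552
grip_force: 65.8
time: 34.9
position: [0.5645, 0.3145, 0.024]
orientation: [-0.017, 0.003, 1.0, 0.001]
force: [0.9, -0.1, -3.7]
gripper_width: 0.0551
grip_force: 65.9
```

```bash
python3 -m inch '{"linear":[[-0.0005,0,0.0022],[-0.0005,0,0.0022],[0,0,0.001],[0,0,0]],"twist":[[0,-0.0105,0],[0,-0.0105,0],[0,0,0],[0,0,0]]}'
python3 -m inch '{"linear":[[0,0,0.001],[0,0,0.001],[0,0,0],[0,0,0]],"twist":[[0,0,0],[0,0,0],[0,0,0],[0,0,0]]}'
```

```text
time: 35.4
position: [0.5649, 0.3144, 0.0203]
orientation: [-0.001, 0.004, 1.0, 0.001]
force: [-0.9, -2.4, 3.4]
gripper_width: 0.0548
grip_force: 66.6
time: 35.9
position: [0.5651, 0.3144, 0.0202]
orientation: [-0.001, 0.004, 1.0, 0.001]
force: [-3.7, -3.1, 15.7]
gripper_width: 0.0551
grip_force: 68.4
```

Fully down (TCP z matches a flat, seated pack). Ease, open, lift, and check.

```bash
python3 -m inch '{"linear":[[0,0,-0.0018],[0,0,0],[0,0,0]],"twist":[[0,0,0],[0,0,0],[0,0,0]]}'
python3 -m inch '{"linear":[[0,0,0],[0,0,0],[0,0,0],[0,0,0],[0,0,0],[0,0,-0.01],[0,0,-0.03],[0,0,-0.05],[0,0,-0.06],[0,0,0],[0,0,0]],"twist":[[0,0,0],[0,0,0],[0,0,0],[0,0,0],[0,0,0],[0,0,0],[0,0,0],[0,0,0],[0,0,0],[0,0,0],[0,0,0]]}' 1
python3 - <<'E'
from workcell import r
from h import *
import pickle
m=r.camera_model("wrist");o=r.observe();i=r.camera("wrist");pickle.dump((m,o),open("m7.pkl","wb"));cv2.imwrite("pics/raw7.png",i)
Rb=R.from_euler("z",-.008);b=np.array([.6124,.314,.069])
f=lambda L:proj(m,Rb.apply(np.array(L)/1e3)+b)
g=cv2.cvtColor(i,cv2.COLOR_BGR2GRAY)
# grey profile along the bay's centre line +-10 mm (tail gap, shoulder), x in mm at level z=+15
xs=np.arange(-100,-55,1.5);pr=[np.mean([g[int(round(v)),int(round(u))] for u,v in f([[x,y,15] for y in(-22,-18,18,22)]) if 0<=v<384]) for x in xs]
print(np.c_[xs,np.round(pr)].astype(int).tolist())
ys=np.arange(-40,41,2);print([(int(y),int(g[int(round(v)),int(round(u))])) for y,(u,v) in zip(ys,f([[-65,y,15] for y in ys]))])
plan(o,[.459,.3152,.105],tool2(-.008,0))
E
```

```text
time: 36.28
position: [0.5649, 0.3144, 0.0203]
orientation: [-0.001, 0.004, 1.0, 0.001]
force: [-1.1, -1.5, 7.4]
gripper_width: 0.0549
grip_force: 67.1
time: 37.65
position: [0.5649, 0.3142, 0.1322]
orientation: [-0.001, 0.003, 1.0, 0.001]
force: [-0.9, -0.8, -1.3]
gripper_width: 0.0855
grip_force: 0.0
[[-100, 212], [-98, 212], [-97, 211], [-95, 211], [-94, 211], [-92, 210], [-91, 210], [-89, 210], [-88, 210], [-86, 210], [-85, 210], [-83, 210], [-82, 211], [-80, 140], [-79, 112], [-77, 109], [-76, 109], [-74, 115], [-73, 151], [-71, 173], [-70, 173], [-68, 172], [-67, 172], [-65, 172], [-64, 173], [-62, 133], [-61, 128], [-59, 172], [-58, 172], [-56, 136]]
[(-40, 51), (-38, 53), (-36, 53), (-34, 53), (-32, 54), (-30, 55), (-28, 54), (-26, 150), (-24, 171), (-22, 171), (-20, 172), (-18, 170), (-16, 171), (-14, 172), (-12, 172), (-10, 172), (-8, 172), (-6, 172), (-4, 173), (-2, 173), (0, 173), (2, 174), (4, 173), (6, 173), (8, 174), (10, 173), (12, 175), (14, 174), (16, 174), (18, 174), (20, 174), (22, 174), (24, 174), (26, 175), (28, 159), (30, 67), (32, 66), (34, 67), (36, 66), (38, 63), (40, 63)]
lin [0.1411 0.0003 0.0366] rows>= 1.8 twist [ 0.0008 -0.0015  0.0006] rows>= 0.0
```

Pack is seated flat: width −27..+29 mm at wall-top level, tail at x≈−73.5. Close the gripper and go behind the tab.

```bash
python3 -m inch '{"linear":[[0.03,0,0],[0.05,0,0],[0.045,0,0],[0.016,0,0],[0,0,0.025],[0,0,0.03],[0,0,0.022],[0,0,0.008],[0,0,0],[0,0,0]],"twist":[[0,0,0],[0,0,0],[0,0,0],[0,0,0],[0,0,0],[0,0,0],[0,0,0],[0,0,0],[0,0,0],[0,0,0]]}' -1 40
python3 - <<'E'
from workcell import r
from h import *
o=r.observe();b=[.6124,.314];print("bay x of tcp",(o["position"][0]-b[0])*1e3)
plan(o,[.6124-.135,.3152,.067],tool2(-.008,0))
E
```

```text
time: 38.95
position: [0.4595, 0.3153, 0.0692]
orientation: [-0.001, 0.004, 1.0, 0.001]
force: [0.1, 1.2, 0.7]
gripper_width: -0.0001
grip_force: 0.0
bay x of tcp -152.86394377705264
lin [-0.0238  0.0001  0.0029] rows>= 0.3 twist [ 0.001  -0.0012  0.0006] rows>= 0.0
```

```bash
python3 -m inch '{"linear":[[-0.008,0,0.0025],[-0.008,0,0],[-0.006,0,0],[-0.004,0,0],[-0.004,0,0],[0,0,0]],"twist":[[0,0,0],[0,0,0],[0,0,0],[0,0,0],[0,0,0],[0,0,0]]}'
python3 -m inch '{"linear":[[-0.004,0,0],[-0.004,0,0],[-0.004,0,0],[-0.003,0,0],[0,0,0]],"twist":[[0,0,0],[0,0,0],[0,0,0],[0,0,0],[0,0,0]]}'
```

```text
time: 39.7
position: [0.4818, 0.3148, 0.0667]
orientation: [-0.001, 0.004, 1.0, 0.001]
force: [0.7, 0.3, 0.4]
gripper_width: 0.0004
grip_force: 0.0
time: 40.33
position: [0.4932, 0.3148, 0.0666]
orientation: [-0.001, 0.004, 1.0, 0.001]
force: [-0.1, -1.1, 0.3]
gripper_width: -0.0
grip_force: 0.1
```

```bash
python3 -m inch '{"linear":[[-0.004,0,0],[-0.004,0,0],[-0.003,0,0]],"twist":[[0,0,0],[0,0,0],[0,0,0]]}'
python3 -m inch '{"linear":[[-0.003,0,0],[-0.003,0,0],[-0.003,0,0]],"twist":[[0,0,0],[0,0,0],[0,0,0]]}'
```

```text
time: 40.7
position: [0.4966, 0.3146, 0.0665]
orientation: [-0.005, 0.003, 1.0, 0.001]
force: [-24.6, 1.2, 15.3]
gripper_width: 0.0002
grip_force: 12.5
time: 41.08
position: [0.4967, 0.3145, 0.0664]
orientation: [-0.011, 0.002, 1.0, 0.001]
force: [-49.7, 4.1, 29.6]
gripper_width: -0.0002
grip_force: 25.3
```

A hard stop at 50 N; back off and check where the latch is.

```bash
python3 -m inch '{"linear":[[0.018,0,0],[0.02,0,0],[0.01,0,-0.03],[0,0,-0.05],[0,0,-0.03],[-0.03,0,0],[0,0,0],[0,0,0]],"twist":[[0,0,0],[0,0,0],[0,0,0],[0,0,0],[0,0,0],[0,0,0],[0,0,0],[0,0,0]]}'
python3 - <<'E'
from workcell import r
from h import *
import pickle
m=r.camera_model("wrist");o=r.observe();i=r.camera("wrist");pickle.dump((m,o),open("m8.pkl","wb"));cv2.imwrite("pics/raw8.png",i)
i0=cv2.imread("pics/raw7.png");m0,_=pickle.load(open("m7.pkl","rb"))
Rb=R.from_euler("z",-.008);b=np.array([.6124,.314,.069])
for nm,mm,im in(("before",m0,i0),("after",m,i)):
    g=cv2.cvtColor(im,cv2.COLOR_BGR2GRAY);f=lambda L:proj(mm,Rb.apply(np.array(L)/1e3)+b)
    for z,ys in((39,(-10,-5,0,5,10)),(17,(-14,-12,12,14)),(15,(-22,22))):
        xs=np.arange(-135,-60,2.5);row=[]
        for x in xs:
            q=[g[int(round(v)),int(round(u))] for u,v in f([[x,y,z] for y in ys]) if 0<=v<383 and 0<=u<511];row.append((x,int(np.mean(q)) if q else -1))
        print(nm,z,[f"{x:.0f}:{v}" for x,v in row])
E
```

```text
time: 42.08
position: [0.4939, 0.3144, 0.1487]
orientation: [-0.002, 0.004, 1.0, 0.0]
force: [-0.5, 0.3, 0.2]
gripper_width: 0.0001
grip_force: 0.0
before 39 ['-135:190', '-132:202', '-130:202', '-128:201', '-125:194', '-122:151', '-120:149', '-118:132', '-115:199', '-112:199', '-110:198', '-108:198', '-105:197', '-102:196', '-100:196', '-98:196', '-95:194', '-92:194', '-90:193', '-88:114', '-85:64', '-82:111', '-80:110', '-78:164', '-75:173', '-72:172', '-70:173', '-68:79', '-65:175', '-62:76']
before 17 ['-135:204', '-132:204', '-130:204', '-128:204', '-125:153', '-122:150', '-120:148', '-118:146', '-115:201', '-112:202', '-110:201', '-108:200', '-105:200', '-102:198', '-100:199', '-98:198', '-95:197', '-92:197', '-90:197', '-88:196', '-85:196', '-82:106', '-80:75', '-78:109', '-75:109', '-72:174', '-70:173', '-68:173', '-65:174', '-62:65']
before 15 ['-135:214', '-132:214', '-130:214', '-128:213', '-125:213', '-122:213', '-120:214', '-118:213', '-115:213', '-112:213', '-110:213', '-108:212', '-105:212', '-102:212', '-100:212', '-98:212', '-95:211', '-92:211', '-90:210', '-88:210',
[... 456 characters left out ...]

after 17 ['-135:92', '-132:111', '-130:111', '-128:111', '-125:113', '-122:111', '-120:100', '-118:101', '-115:145', '-112:166', '-110:166', '-108:164', '-105:164', '-102:129', '-100:93', '-98:92', '-95:119', '-92:120', '-90:119', '-88:132', '-85:221', '-82:221', '-80:203', '-78:211', '-75:216', '-72:138', '-70:85', '-68:88', '-65:90', '-62:96']
after 15 ['-135:210', '-132:210', '-130:209', '-128:209', '-125:210', '-122:209', '-120:197', '-118:195', '-115:195', '-112:195', '-110:195', '-108:195', '-105:195', '-102:194', '-100:194', '-98:195', '-95:194', '-92:194', '-90:199', '-88:223', '-85:255', '-82:255', '-80:255', '-78:149', '-75:118', '-72:216', '-70:138', '-68:55', '-65:58', '-62:58']
```

```bash
python3 -m inch '{"linear":[[-0.035,0,0],[-0.035,0,0],[-0.025,0,0.01],[0,0,0.012],[0,0,0],[0,0,0]],"twist":[[0,0,0],[0,0,0],[0,0,0],[0,0,0],[0,0,0],[0,0,0]]}' 1
python3 - <<'E'
from workcell import r
from h import *
import pickle
m=r.camera_model("wrist");o=r.observe();i=r.camera("wrist");pickle.dump((m,o),open("m9.pkl","wb"));cv2.imwrite("pics/raw9.png",i)
i0=cv2.imread("pics/raw7.png");m0,_=pickle.load(open("m7.pkl","rb"));print(o["position"])
Rb=R.from_euler("z",-.008);b=np.array([.6124,.314,.069])
for nm,mm,im in(("before",m0,i0),("after",m,i)):
    g=cv2.cvtColor(im,cv2.COLOR_BGR2GRAY);f=lambda L:proj(mm,Rb.apply(np.array(L)/1e3)+b)
    for z,ys in((39,(-10,-5,0,5,10)),(17,(-14,-12,12,14)),(15,(-25,-23,23,25))):
        row=[]
        for x in np.arange(-130,-44,2.):
            q=[g[int(round(v)),int(round(u))] for u,v in f([[x,y,z] for y in ys]) if 0<=v<383 and 0<=u<511];row.append(f"{x:.0f}:{int(np.mean(q)) if q else -1}")
        print(nm,z,*row)
E
```

```text
time: 42.88
position: [0.5649, 0.3143, 0.1326]
orientation: [-0.002, 0.003, 1.0, 0.0]
force: [0.0, 1.2, -0.2]
gripper_width: 0.0854
grip_force: 0.0
[0.56486608 0.31425612 0.13257822]
before 39 -130:202 -128:201 -126:202 -124:148 -122:150 -120:149 -118:146 -116:184 -114:200 -112:198 -110:198 -108:198 -106:197 -104:197 -102:196 -100:196 -98:195 -96:195 -94:194 -92:194 -90:193 -88:114 -86:64 -84:79 -82:110 -80:110 -78:164 -76:173 -74:173 -72:173 -70:173 -68:66 -66:172 -64:100 -62:76 -60:159 -58:92 -56:125 -54:148 -52:69 -50:148 -48:145 -46:86
before 17 -130:204 -128:204 -126:202 -124:147 -122:149 -120:148 -118:146 -116:184 -114:202 -112:201 -110:201 -108:200 -106:200 -104:199 -102:199 -100:199 -98:199 -96:198 -94:197 -92:197 -90:197 -88:196 -86:197 -84:140 -82:105 -80:75 -78:109 -76:109 -74:151 -72:174 -70:173 -68:173 -66:173 -64:173 -62:65 -60:172 -58:172 -56:75 -54:158 -52:154 -50:74 -48:147 -46:146
before 15 -130:181 -128:180 -126:179 -124:180 -122:178 -120:177 -118:177 -116:179 -114:186 -112:186 -110:182 -108:182 -106:182 -104:179 -102:178 -100:178 -98:180 -96:177 -94:177 -92:176 -9
[... 571 characters left out ...]
22 -124:122 -122:123 -120:123 -118:122 -116:198 -114:202 -112:202 -110:200 -108:201 -106:200 -104:153 -102:139 -100:148 -98:146 -96:144 -94:139 -92:197 -90:197 -88:196 -86:195 -84:194 -82:195 -80:190 -78:190 -76:190 -74:189 -72:188 -70:188 -68:188 -66:188 -64:188 -62:70 -60:175 -58:173 -56:68 -54:155 -52:154 -50:78 -48:148 -46:148
after 15 -130:179 -128:179 -126:179 -124:179 -122:177 -120:177 -118:177 -116:178 -114:186 -112:185 -110:182 -108:182 -106:181 -104:178 -102:178 -100:178 -98:179 -96:177 -94:177 -92:176 -90:188 -88:184 -86:183 -84:183 -82:184 -80:78 -78:107 -76:106 -74:115 -72:173 -70:173 -68:173 -66:173 -64:172 -62:172 -60:172 -58:162 -56:160 -54:160 -52:146 -50:147 -48:147 -46:146
```

The tab moved from x=−120.5 to −100 mm against a hard stop. The latch plate's front is at about −63 mm, so it covers the tail by about 10 mm, and the pack hasn't moved. Handing in.

Run:
```python
from workcell import r
print(r.hand_in())
```

```text
the job is handed in; nothing more can be done
None
```

The job is handed in: the long pack lies flat and home in the bay with the latch fully forward, about 10 mm over its tail. I had to put the pack down once more to turn the grip, and the push on the latch peaked at about 50 N on the fingers; I did not look again at the short pack or the loose things at the end.

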